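# Load the two-cavity press die and lock its retaining slide

## Task

Load the press die on the cart: pull its retaining slide fully out by the knob until it clicks, lay the round blank and the square blank flat on the bottoms of the cavities that match their outlines, and with both in place push the slide fully home so that its bar reaches over them. One steel disc on the cart is too large for the die; leave it and the other things where they are.

Things in the scene. Friction and masses are not known exactly. Their poses are not given: they have to be found in the camera images.
- die: Steel press die fixed on the left of the cart: a plate 130 x 180 x 18 mm (x, y, z) with a round and a square cavity, 7 mm deep, side by side along y. Origin on the cart top under the plate: plate from x = -35 to +95, y = -90 to +90 mm; knob on the -x side. A dark guide block (x = -32 to -16, y = -62 to +62 mm) stands 44 mm above the cart. Turned by up to 0.3 rad.
- slide (a joint): Retaining slide of the die, metres: 0 = home (bar over the front 12 mm of both cavities), 0.045 = fully out (knob pulled along the die's -x). A spring detent resists with some 10 N in the first and last 10 mm. Its dark bar, 16 x 136 x 7 mm along the die's y, is 27 to 34 mm above the cart, centred at die x = +39 mm when home, -6 mm when out. Guide pins at die y = +-50 mm come out in front with it.
- knob (a point): Centre of the slide's black round knob: a cylinder lying along the die's x, 26 mm diameter, 20 mm long, in front of the guide block, its axis 30.5 mm above the cart. Moves with the slide. At home some 13 mm are free between knob and guide block.
- round_cavity (a point): Centre of the floor of the round cavity, 11 mm above the cart and 7 mm below the plate's top; diameter 52.4 mm. Axes as the die's.
- square_cavity (a point): Centre of the floor of the square cavity, 11 mm above the cart and 7 mm below the plate's top; 46.4 x 46.4 mm, sides along the die's x and y. The cavity centres are 84 mm apart.
- round_blank: Loose round steel blank, 50 mm diameter, 14 mm thick, lower rim chamfered 2 mm, about 0.2 kg. Origin: centre of its underside, z up. Seated, it stands 7 mm proud of the die plate.
- square_blank: Loose square steel blank, 44 x 44 x 14 mm, lower edges chamfered 2 mm, about 0.2 kg. Origin: centre of its underside; x and y along its sides. Seated, it stands 7 mm proud of the die plate.
- large_disc: Loose round steel disc, 58 mm diameter, 14 mm thick, like the round blank but too large for the die; it stays where it is. Origin: centre of its underside.
- tape_measure: Loose silver tape measure, 54 x 74 x 34 mm (its x, y, z). Origin: centre of its underside. Bystander.
- glue_bottle: Loose yellow glue bottle with a red tip standing upright near the cart's front edge, 45 x 62 x 190 mm. Origin: centre of its underside. Bystander.
- spanner: Loose double-ended spanner lying flat, 22 x 133 x 9 mm (length along its y). Origin: centre of its underside. Bystander.
- tin_of_nuts: Loose open tin of nuts, 69 mm diameter, 86 mm high. Origin: centre of its underside. Bystander.
- cart_clutter: Fixed things of the place on the cart, which never move (world frame, mm): a blue open toolbox with walls 150 mm high at x = 530 to 750, y = -630 to -330; a red sanding block 20 mm high, turned, within x = 458 to 541, y = -162 to -38; a grey sander base 30 mm high begins at x = 650, y = -280 to 180.

How it is judged:
By the outcome, as a careful person would: the job done as asked, in the order asked, and still so for the second after the job is handed in, with the robot touching nothing.
It also fails if it takes over 72 s, if anything falls off the work surface, if the arm or the gripper's body presses on something with over 40 N, if the wrist force passes 120 N, or if a joint passes its speed limit or range.

## Robot

A 6-joint arm with a two-finger parallel gripper is mounted at the origin on a cart in front of the work surface, level with it; the furniture and walls round the work are solid. World frame = base frame: x ahead of the robot, y to its left, z up, the work surface at z = 0. Lengths are in m, angles in rad, forces in N, time in s.
With the tool pointing down it reaches from about 0.225 to 0.875 m from the base axis. Payload 3.4 kg.
Tool frame: the origin (TCP) lies midway between the tips of the shut fingers; the grasp point (between the pads) lies 19 mm behind it (manip.tcp_to_grasp is the distance from the TCP to the grasp point, in m); x points along the fingers, y is the direction in which the jaws open and shut, and the axes are right-handed (so a half turn about x gives the same grasp; the last joint's range is limited). The gripper opens to 85 mm and grips with 20 to 120 N. Pads are 22 mm wide; open, the fingers measure 114 mm over their backs; the gripper's body (76 mm by 85 mm) begins 54 mm behind the grasp point. The pads swing forward as they close: fully open they stand 13 mm farther back than shut.
Start: joints at [-1.366, 0.276, 1.505, -0, 1.361, -0.121], TCP at [0.184, -0.545, 0.231] pointing down, gripper open.
Joint ranges: [-2.89, 2.89], [-0.75, 2.08], [0.22, 2.7], [-1.18, 4.32], [0.11, 2.71], [-2.7, 2.7]. Speed limits (rad/s): [2.57, 2.57, 3.14, 3.14, 3.14, 3.14].

## Interface

Orientations are given as a unit quaternion [w, x, y, z].
In Python, from rig import readout, eyes, job, manip gives the robot as it stands. The module is installed in compiled form; this text tells all that it offers.
- The arm moves only by the tool carry_out, never from a script. Its argument "deltas" is one flat list of numbers, 7 for each row, row after row: the shift along the tool's x, y, z scaled (see below), then the turn, a rotation vector about the tool's x, y, z scaled (see below), then the opening, from -1 (shut) to 1 (fully open). In form: [dx, dy, dz, ax, ay, az, grip, dx, dy, dz, ax, ay, az, grip, ...]. A call has 1 to 10 rows; each row shifts and turns the commanded pose from where the row before left it, along the tool's axes as they then stand; what a row does not reach is not made up. The controller multiplies each number of a shift by 60 mm and each number of a turn by 4 degrees. A row lasts 1/8 s, in which the tool goes at most 62.5 mm and 10.7 degrees, less where a joint would pass 70% of its speed; a pose out of reach is approached as far as the arm can. A call with a number of a shift or a turn outside -1 to 1 is refused whole. A call with a gripper value outside its range is refused whole. The fingers move at their own pace and stop on an object; "newtons" is the grip in N (left out, the last holds). Time passes only in rows, so rows that do not move let the fingers close. It gives the time, the measured TCP pose, the force and the opening at its end, in the units of the state.
- readout.get_state(): the state, without advancing time (a new reading comes with each control period).
- eyes.get_image(name): name is "scene" or "top" or "wrist"; returns a dict with "color" (480x640x3 uint8, red, green, blue), "z_map" (480x640 float32, m along the optical axis (not along the pixel's ray), 0 where there is no reading), "mtx" (3x3 intrinsics, pixels), "origin" and "orientation" of the camera in the world. Camera axes: x right, y down, z forward; pixel columns grow to the right and rows downward; lengths in m; the calibration is good to about 2 mm. A picture is of the moment at which its call begins.
- job.sign_off(): hands the job in, once; it reports no verdict.
The state is a dict: "clock": time; "qpos": joint angles; "qd": joint speeds; "effort": joint torques, N m; "position": TCP position; "ee_rot": TCP orientation; "contact_force": force on the tool from outside, world axes, zero at the start; "moment": the same for the moment, N m; "width": finger opening in m.
Only numpy, scipy, OpenCV 4.12 (cv2) and the standard library are available. Lean on these libraries where they do the work, as an engineer would, in place of code of your own. Each camera call takes 0.05 s, during which the arm holds its last target.

## Working session

There is one attempt and no reset: what is moved stays moved. The work goes in short steps, Python scripts to look and compute and a tool call to move; the robot and the scene stay as the last step left them, time stands still between calls to the robot, and variables do not carry over. Pictures are saved under pics/ and viewed, and the job is handed in when it is done.

Besides the shell and the picture viewer there is one more tool, called after "Emit:" by a JSON object that holds its "method" and its "body", one argument or row to a line. carry_out: Moves the arm, as the interface text tells. Its arguments: {"type":"object","properties":{"deltas":{"type":"array"},"newtons":{"type":"number"}},"required":["deltas"]}

```bash
mkdir -p pics; cat > h.py <<'E'
import numpy as np, cv2
from rig import readout, eyes, job, manip
from scipy.spatial.transform import Rotation as R
def rot(q): return R.from_quat([q[1],q[2],q[3],q[0]])
def cam(n):
    d=eyes.get_image(n); return d
def save(d,name): cv2.imwrite('pics/'+name,d['color'][:,:,::-1])
def ray(d,u,v):
    K=d['mtx']; r=np.array([(u-K[0,2])/K[0,0],(v-K[1,2])/K[1,1],1.0])
    return np.array(d['origin']), rot(d['orientation']).apply(r)
def onplane(d,u,v,z):
    o,r=ray(d,u,v); return o+r*(z-o[2])/r[2]
def proj(d,p):
    c=rot(d['orientation']).inv().apply(np.array(p)-np.array(d['origin'])); c=np.atleast_2d(c)
    K=d['mtx']; return np.c_[K[0,0]*c[:,0]/c[:,2]+K[0,2],K[1,1]*c[:,1]/c[:,2]+K[1,2]]
def cloud(d):
    K=d['mtx'];z=d['z_map'];v,u=np.mgrid[0:480,0:640]
    P=np.stack([(u-K[0,2])/K[0,0]*z,(v-K[1,2])/K[1,1]*z,z],-1)
    return (rot(d['orientation']).apply(P.reshape(-1,3))+d['origin']).reshape(480,640,3)
E
python3 - <<'E'
from h import *
import pickle
s=readout.get_state(); print(s); print(manip.tcp_to_grasp)
for n in ['scene','top','wrist']:
    d=cam(n); save(d,n+'0.png'); pickle.dump(d,open(n+'0.pkl','wb')); print(n,d['mtx'].tolist() if hasattr(d['mtx'],'tolist') else d['mtx'],d['origin'],d['orientation'])
E
```

```text
{'clock': 0.0, 'qpos': array([-1.36601720e+00,  2.76582031e-01,  1.50612957e+00,  3.87363874e-06,
        1.36073707e+00, -1.20992073e-01]), 'qd': array([-0.00204103,  0.00112145, -0.00119455, -0.00045341,  0.00089908,
        0.00090396]), 'effort': array([ 1.39246560e-03, -4.16762531e+01, -2.45804036e+01,  1.41793862e-04,
        1.12448234e-02,  1.73115751e-06]), 'position': array([ 0.18391236, -0.54422328,  0.23044855]), 'ee_rot': array([-0.11401286, -0.69772072, -0.11532423,  0.69777301]), 'contact_force': array([ 0.1793271 , -0.23736457,  0.08671478]), 'moment': array([-0.02222463, -0.00484003, -0.00808647]), 'width': 0.08528702193334042}
0.0187
scene [[514.4293499710491, 0.0, 322.3124686704489], [0.0, 514.4293499710491, 241.50069305623103], [0.0, 0.0, 1.0]] [-0.073425   -1.05220511  0.73767128] [-0.48593907  0.82936224 -0.23089834  0.15068992]
top [[534.3378873791021, 0.0, 321.2490308638185], [0.0, 534.3378873791021, 228.56337632715537], [0.0, 0.0, 1.0]] [ 0.36048297 -0.05193785  1.14257239] [-0.07285033  0.71092507 -0.69603728  0.06935766]
wrist [[388.62786515388194, 0.0, 320.19997453367927], [0.0, 388.62786515388194, 240.14518183403374], [0.0, 0.0, 1.0]] [ 0.25198769 -0.52170144  0.37423477] [ 0.11522177  0.80411355 -0.57713635 -0.08389852]
```

View pics/top0.png

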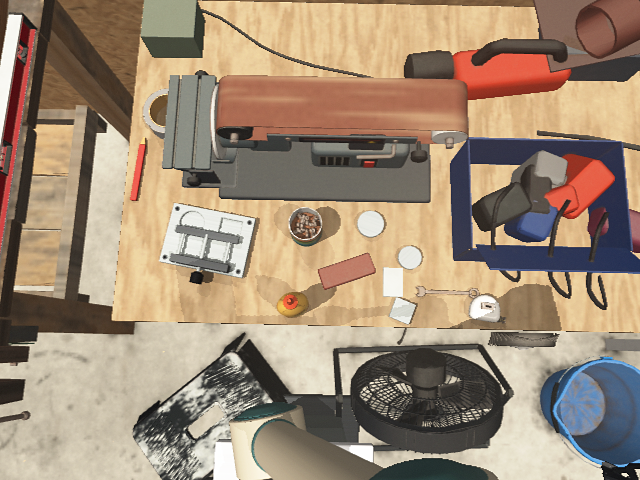

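View pics/scene0.png

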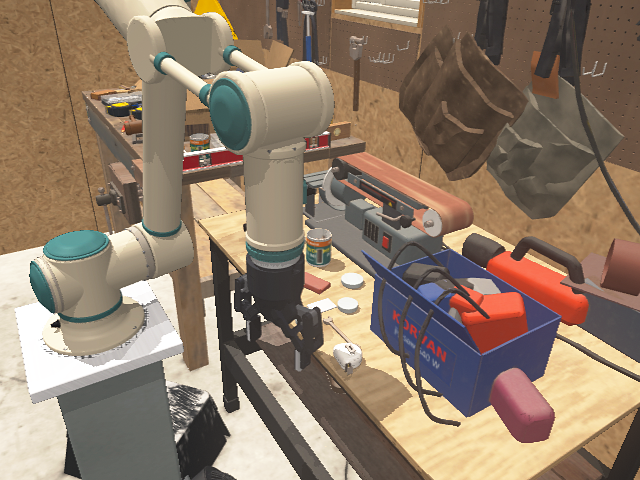

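View pics/wrist0.png

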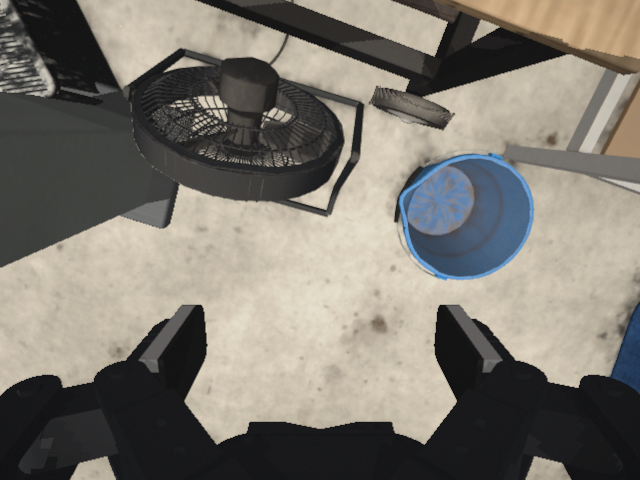

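The top view shows the die at about (210,240) with its knob at (199,278). The two discs are at (371,223) and (410,257), and there are square-looking items at (393,282) and (403,310). I'll zoom in next.

```bash
python3 - <<'E'
from h import *
import pickle
d=pickle.load(open('top0.pkl','rb'))
im=d['color'][:,:,::-1]
cv2.imwrite('pics/topz1.png',cv2.resize(im[190:340,340:520],None,fx=4.4,fy=4,interpolation=cv2.INTER_CUBIC)[:600,:800])
cv2.imwrite('pics/topz2.png',cv2.resize(im[190:310,140:280],None,fx=5,fy=5,interpolation=cv2.INTER_CUBIC))
C=cloud(d)
for u,v in [(371,223),(410,257),(393,275),(403,310),(390,292),(485,308),(445,292),(350,270),(340,300),(306,225),(290,300)]:
    print((u,v),C[v,u].round(4))
print([onplane(d,u,v,0).round(3) for u,v in [(120,321),(400,330),(639,331)]])
E
```

```text
(371, 223) [ 0.6054 -0.151   0.014 ]
(410, 257) [ 0.5331 -0.2344  0.0133]
(393, 275) [ 0.4952 -0.1995  0.0017]
(403, 310) [ 0.4207 -0.2182  0.0152]
(390, 292) [ 0.4587 -0.1927  0.0031]
(485, 308) [ 0.4274 -0.3839  0.0332]
(445, 292) [ 0.4608 -0.3086  0.0068]
(350, 270) [ 0.5016 -0.1064  0.0207]
(340, 300) [ 0.4395 -0.0868  0.0039]
(306, 225) [ 0.5898 -0.0122  0.0533]
(290, 300) [0.4247 0.0075 0.1903]
[array([0.386, 0.377, 0.   ]), array([ 0.38 , -0.214,  0.   ]), array([ 0.388, -0.715,  0.   ])]
```

View pics/topz1.png

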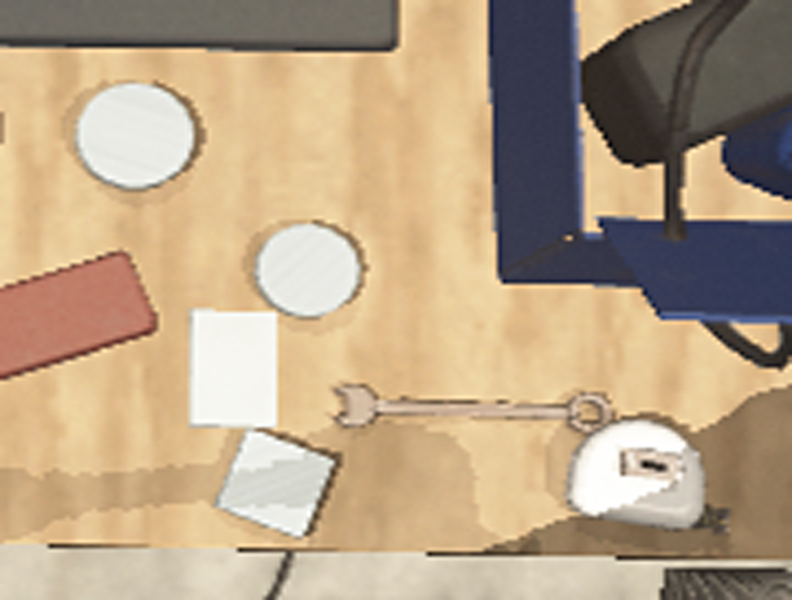

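View pics/topz2.png

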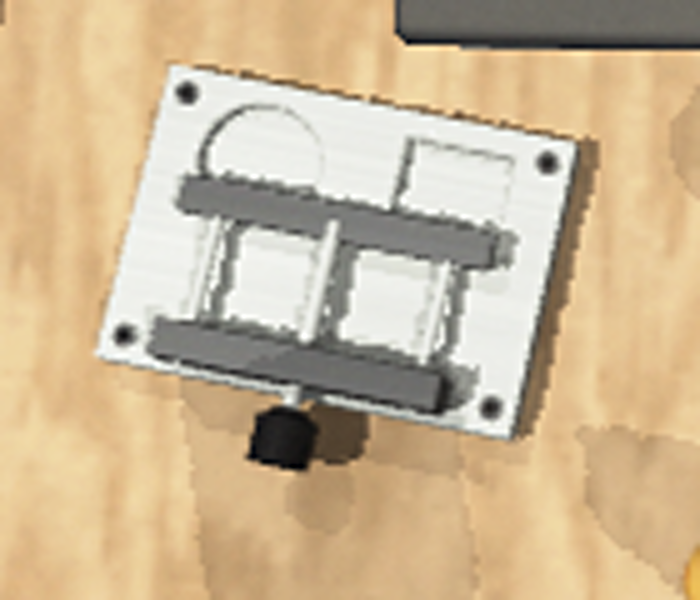

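```bash
cat > die.py <<'E'
from h import *
E
python3 - <<'E'
from h import *
import pickle
d=pickle.load(open('top0.pkl','rb'))
im=d['color']; hsv=cv2.cvtColor(im,cv2.COLOR_RGB2HSV)
m=((hsv[...,1]<28)&(hsv[...,2]>150)).astype(np.uint8)
def comp(u,v,roi,close=0):
    x0,y0,x1,y1=roi; mm=np.zeros_like(m); mm[y0:y1,x0:x1]=m[y0:y1,x0:x1]
    if close: mm=cv2.morphologyEx(mm,cv2.MORPH_CLOSE,np.ones((close,close)))
    n,l=cv2.connectedComponents(mm); k=l[v,u]; c,_=cv2.findContours((l==k).astype(np.uint8),cv2.RETR_EXTERNAL,cv2.CHAIN_APPROX_NONE)
    return max(c,key=cv2.contourArea).reshape(-1,2)
def toplane(c,z): return np.array([onplane(d,u,v,z)[:2] for u,v in c])
for name,u,v,roi in [('A',371,223,(350,200,392,245)),('B',410,257,(395,242,425,272))]:
    P=toplane(comp(u,v,roi),.014).astype(np.float32); c,r=cv2.minEnclosingCircle(P); e=cv2.fitEllipse(P); print(name,c,2*r,e)
P=toplane(comp(403,310,(385,296,420,326)),.014).astype(np.float32); r=cv2.minAreaRect(P); print('sq',r)
P=toplane(comp(210,215,(150,190,270,290),9),.018).astype(np.float32); r=cv2.minAreaRect(P); print('die',r,cv2.boxPoints(r))
s=readout.get_state(); M=rot(s['ee_rot']).as_matrix(); print(M.round(3))
C=cloud(d)
k=C[276:280,196:202]; print('knob',k.reshape(-1,3).round(3)[::4])
E
```

```text
A (0.6037924289703369, -0.14953763782978058) 0.05817818269133568 ((0.6044543385505676, -0.1494092047214508), (0.0546257458627224, 0.056063875555992126), 42.58824157714844)
B (0.5328934788703918, -0.2329809069633484) 0.05006955936551094 ((0.5326981544494629, -0.2329024076461792), (0.04699159413576126, 0.048238303512334824), 31.37282943725586)
sq ((0.42651665210723877, -0.20734484493732452), (0.06549735367298126, 0.05020412057638168), 69.4661865234375)
die ((0.5599126219749451, 0.19995062053203583), (0.18019556999206543, 0.13355231285095215), 80.03327178955078) [[0.47855043 0.12276992]
 [0.6100873  0.09965518]
 [0.6412748  0.27713132]
 [0.50973797 0.30024606]]
[[-0.     0.32  -0.947]
 [ 0.001 -0.947 -0.32 ]
 [-1.    -0.001 -0.   ]]
knob [[0.479 0.212 0.045]
 [0.48  0.205 0.038]
 [0.477 0.207 0.046]
 [0.475 0.212 0.043]
 [0.476 0.204 0.042]
 [0.474 0.208 0.043]]
```

```bash
cat >> h.py <<'E'
def down(yaw):
    "tool down, tool y at world angle yaw"
    y=np.array([np.cos(yaw),np.sin(yaw),0]); x=np.array([0,0,-1.]); z=np.cross(x,y)
    return np.c_[x,y,z]
def plan(p,yaw=None,waist=None,s=None,maxstep=57.,grip=None,n=None):
    s=s or readout.get_state()
    M0=rot(s['ee_rot']); p0=np.array(s['position'])
    M1=R.from_matrix(down(yaw)) if yaw is not None else M0
    rv=(M0.inv()*M1).as_rotvec(); dp=np.array(p)-p0
    n=n or int(max(np.ceil(np.linalg.norm(dp)*1000/maxstep),np.ceil(np.abs(np.degrees(rv)).max()/3.99),1))
    print('dp mm',(dp*1000).round(1),'rot deg',np.degrees(rv).round(2),'rows',n)
    M=M0
    for i in range(n):
        d=M.inv().apply(dp/n)/0.06; a=np.degrees(rv/n)/4
        print([round(float(x),2) for x in d]+[round(float(x),2) for x in a])
        M=M*R.from_rotvec(rv/n)
def st():
    s=readout.get_state(); M=rot(s['ee_rot']).as_matrix()
    print('t',round(s['clock'],2),'p',s['position'].round(4),'yaw',round(np.degrees(np.arctan2(M[1,1],M[0,1])),2),'tx',M[:,0].round(3),'F',s['contact_force'].round(1),'w',round(s['width'],4),'q',s['qpos'].round(2))
    return s
E
python3 - <<'E'
from h import *
import pickle
d=pickle.load(open('wrist0.pkl','rb')); s=readout.get_state(); Mt=rot(s['ee_rot'])
print('cam in tool',Mt.inv().apply(d['origin']-s['position']), 'axes (cols x,y,z) in tool\n',(Mt.inv()*rot(d['orientation'])).as_matrix().round(3))
# finger tips in tool frame
C=cloud(d); T=Mt.inv().apply(C.reshape(-1,3)-s['position']).reshape(C.shape)
f=(d['z_map']>0)&(d['z_map']<0.25)
print('fingers max x',T[f][:,0].max(), np.percentile(T[f][:,0],[90,99,99.9]))
for u,v in [(195,315),(200,340),(445,315),(440,340)]: print(T[v,u].round(4))
plan([0.476,0.211,0.25],np.radians(-99.97))
E
```

```text
cam in tool [-1.43608226e-01  1.10461834e-04 -7.17177443e-02] axes (cols x,y,z) in tool
 [[ 0.    -0.282  0.959]
 [ 1.    -0.    -0.001]
 [ 0.     0.959  0.282]]
fingers max x -0.01324610621767041 [-0.04263472 -0.01974263 -0.01515986]
[-0.0239 -0.0426 -0.0099]
[-0.0221 -0.0424  0.0007]
[-0.0228  0.0429 -0.0093]
[-0.0204  0.0429  0.0018]
dp mm [292.  755.3  19.4] rot deg [2.864e+01 1.000e-02 8.000e-02] rows 15
[-0.02, -0.69, -0.58, 0.48, 0.0, 0.0]
[-0.02, -0.71, -0.55, 0.48, 0.0, 0.0]
[-0.02, -0.73, -0.53, 0.48, 0.0, 0.0]
[-0.02, -0.75, -0.5, 0.48, 0.0, 0.0]
[-0.02, -0.76, -0.48, 0.48, 0.0, 0.0]
[-0.02, -0.78, -0.45, 0.48, 0.0, 0.0]
[-0.02, -0.79, -0.43, 0.48, 0.0, 0.0]
[-0.02, -0.81, -0.4, 0.48, 0.0, 0.0]
[-0.02, -0.82, -0.37, 0.48, 0.0, 0.0]
[-0.02, -0.83, -0.35, 0.48, 0.0, 0.0]
[-0.02, -0.84, -0.32, 0.48, 0.0, 0.0]
[-0.02, -0.85, -0.29, 0.48, 0.0, 0.0]
[-0.02, -0.86, -0.26, 0.48, 0.0, 0.0]
[-0.02, -0.87, -0.23, 0.48, 0.0, 0.0]
[-0.02, -0.88, -0.2, 0.48, 0.0, 0.0]
```

Emit:
{"method": "carry_out", "body": {
  "deltas": [-0.1,-0.69,-0.58,0.48,0,0,1,-0.05,-0.71,-0.55,0.48,0,0,1,-0.05,-0.73,-0.53,0.48,0,0,1,-0.05,-0.75,-0.5,0.48,0,0,1,-0.05,-0.76,-0.48,0.48,0,0,1,0,-0.78,-0.45,0.48,0,0,1,0,-0.79,-0.43,0.48,0,0,1,0,-0.81,-0.4,0.48,0,0,1,0,-0.82,-0.37,0.48,0,0,1,0,-0.83,-0.35,0.48,0,0,1]
}}

```text
clock: 1.4
position: [0.3792, -0.0391, 0.2494]
ee_rot: [-0.004, 0.707, -0.004, -0.707]
contact_force: [0.8, -0.8, -0.5]
width: 0.085
```

```bash
python3 - <<'E'
from h import *
st()
plan([0.46,0.215,0.20],np.radians(-99.97))
E
```

```text
t 1.4 p [ 0.3792 -0.0391  0.2494] yaw -90.6 tx [ 0.001 -0.    -1.   ] F [ 0.8 -0.8 -0.5] w 0.085 q [-0.29 -0.04  1.83 -0.    1.35  1.3 ]
dp mm [ 80.8 254.1 -49.4] rot deg [ 9.37 -0.04 -0.02] rows 5
[0.16, -0.85, -0.26, 0.47, -0.0, -0.0]
[0.16, -0.86, -0.23, 0.47, -0.0, -0.0]
[0.16, -0.87, -0.2, 0.47, -0.0, -0.0]
[0.16, -0.87, -0.18, 0.47, -0.0, -0.0]
[0.16, -0.88, -0.15, 0.47, -0.0, -0.0]
```

Emit:
{"method": "carry_out", "body": {
  "deltas": [0,-0.85,-0.26,0.47,0,0,1,0,-0.86,-0.23,0.47,0,0,1,0.2,-0.87,-0.2,0.47,0,0,1,0.3,-0.87,-0.18,0.47,0,0,1,0.3,-0.88,-0.15,0.47,0,0,1,0,0,0,0,0,0,1]
}}

```text
clock: 2.15
position: [0.4592, 0.2167, 0.1992]
ee_rot: [0.06, -0.703, 0.06, 0.706]
contact_force: [-0.4, -1.5, 0.1]
width: 0.0858
```

```bash
python3 - <<'E'
from h import *
import pickle
st(); d=cam('wrist'); save(d,'w1.png'); pickle.dump(d,open('w1.pkl','wb'))
E
```

```text
t 2.15 p [0.4592 0.2167 0.1992] yaw -99.68 tx [-0.003 -0.    -1.   ] F [-0.4 -1.5  0.1] w 0.0858 q [0.3  0.2  1.69 0.   1.25 2.04]
```

View pics/w1.png

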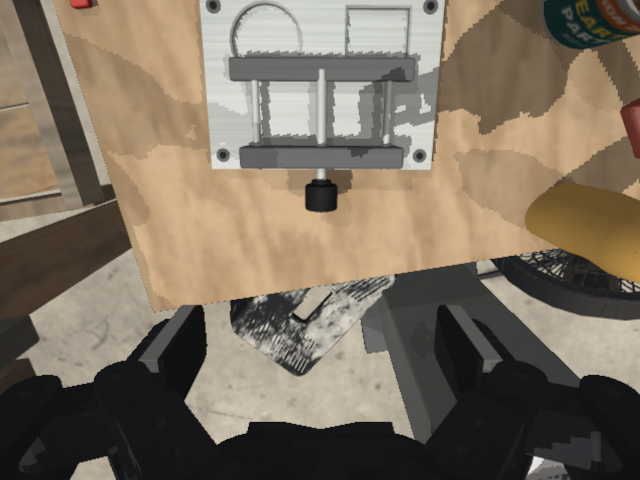

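```bash
python3 - <<'E'
from h import *
import pickle
d=pickle.load(open('w1.pkl','rb')); C=cloud(d)
im=d['color']
k=(im.max(2)<50); n,l,stt,ce=cv2.connectedComponentsWithStats(k.astype(np.uint8))
i=l[195,321]; print('knob comp',stt[i],ce[i])
P=C[l==i]; print(P.min(0),P.max(0),np.median(P,0))
dx=np.array([np.cos(-.174),np.sin(-.174)]);dy=np.array([-dx[1],dx[0]]); O=np.array([.5304,.2052])
def D(p): q=np.array(p)[:2]-O; return np.array([q@dx,q@dy]).round(4)
q=np.c_[(P[:,:2]-O)@dx,(P[:,:2]-O)@dy]; print('knob die x',np.percentile(q[:,0],[1,99]),'y',np.percentile(q[:,1],[1,50,99]),'z',np.percentile(P[:,2],[1,50,99]))
# plate points
pl=(abs(C[...,2]-.018)<.003)&(im.min(2)>150)
pts=C[pl]; m=pl.astype(np.uint8); m=cv2.morphologyEx(m,cv2.MORPH_CLOSE,np.ones((25,25)))
c=max(cv2.findContours(m,cv2.RETR_EXTERNAL,cv2.CHAIN_APPROX_NONE)[0],key=cv2.contourArea).reshape(-1,2)
W=np.array([onplane(d,u,v,.018)[:2] for u,v in c if 3<v])
# fit edges: front edge, left, right
Q=np.c_[(W-O)@dx,(W-O)@dy]
for nm,sel,ax in [('front',(abs(Q[:,0]+.035)<.008)&(abs(Q[:,1])<.08),0),('right',(abs(Q[:,1]+.09)<.008)&(Q[:,0]>-.03)&(Q[:,0]<.08),1),('left',(abs(Q[:,1]-.09)<.008)&(Q[:,0]>-.03)&(Q[:,0]<.08),1)]:
    a=Q[sel]; f=np.polyfit(a[:,1-ax],a[:,ax],1); print(nm,len(a),f, a[:,ax].std())
for u,v in [(213,6),(431,6),(223,155),(420,156)]: print('screw',D(onplane(d,u,v,.018)))
print('round left/right', D(onplane(d,231,38,.018)),D(onplane(d,301,38,.018)),D(onplane(d,266,3,.018)))
print('square L R back', D(onplane(d,346,30,.018)),D(onplane(d,410,30,.018)),D(onplane(d,378,8,.018)))
for v in (20,30): print(C[v,266],C[v,378])
E
```

```text
knob comp [306 179  31  32 876] [320.81278539 195.543379  ]
[0.46522904 0.19988493 0.02739882] [0.53043781 0.22658932 0.34268949] [0.47788036 0.21279915 0.04237529]
knob die x [-0.06431045 -0.0421302 ] y [-0.01355868 -0.00164827  0.01027638] z [0.03307883 0.04237529 0.04571266]
front 52 [-0.00079223 -0.03335024] 0.002296176097910236
right 139 [-0.0007617  -0.08999043] 0.0025425997124862813
left 151 [0.00099161 0.08816686] 0.00022762338697657656
screw [0.0836 0.0788]
screw [ 0.0844 -0.0823]
screw [-0.0242  0.0786]
screw [-0.0243 -0.0827]
round left/right [0.0623 0.0668] [0.0626 0.014 ] [0.0858 0.0396]
square L R back [ 0.0682 -0.0199] [ 0.0684 -0.0679] [ 0.0829 -0.0432]
[0.61229107 0.23213432 0.01190432] [0.59815296 0.14807906 0.01096616]
[0.60523776 0.23341103 0.01352414] [0.59125047 0.14904005 0.0115233 ]
```

The wrist view has the knob at (321,195) in front of the guide block. The round cavity is at the upper left around (266,30) and the square one at the upper right around (378,30). Both views agree on the die pose to about 2 mm.

```bash
python3 - <<'E'
from h import *
plan([0.4755,0.2130,0.0105],np.radians(-99.97))
E
```

```text
dp mm [  16.6   -2.  -189.5] rot deg [ 0.22  0.14 -0.09] rows 4
[0.79, -0.0, -0.07, 0.01, 0.01, -0.01]
[0.79, -0.0, -0.07, 0.01, 0.01, -0.01]
[0.79, -0.0, -0.07, 0.01, 0.01, -0.01]
[0.79, -0.0, -0.07, 0.01, 0.01, -0.01]
```

Emit:
{"method": "carry_out", "body": {
  "deltas": [0.8,0,-0.07,0.01,0.01,0,1,0.8,0,-0.07,0.02,0.01,0,1,0.8,0,-0.07,0.01,0.01,0,1,0.55,0,-0.07,0.01,0,0,1,0.2,0,0,0,0,0,1,0,0,0,0,0,0,-1,0,0,0,0,0,0,-1,0,0,0,0,0,0,-1,0,0,0,0,0,0,-1],
  "newtons": 70
}}

```text
clock: 3.32
position: [0.4775, 0.213, 0.0141]
ee_rot: [-0.064, 0.706, -0.061, -0.702]
contact_force: [-1.4, 5.3, 5.0]
width: 0.0236
```

```bash
python3 - <<'E'
from h import *
s=st(); d=cam('wrist'); save(d,'w2.png')
dx=np.array([np.cos(-.174),np.sin(-.174),0]);print(plan(s['position']-0.047*dx,None,n=5))
Mt=rot(s['ee_rot']);C=cloud(d); T=Mt.inv().apply(C.reshape(-1,3)-s['position']).reshape(C.shape)
f=(d['z_map']>0)&(d['z_map']<0.2)&(abs(T[...,1])<.05)&(T[...,2]>-.012)
print(np.percentile(T[f][:,0],[99,99.9,100]))
E
```

```text
t 3.33 p [0.4775 0.213  0.0141] yaw -100.21 tx [ 0.006  0.004 -1.   ] F [-1.4  5.3  5. ] w 0.0236 q [0.29 0.41 1.92 0.   0.8  2.03]
dp mm [-46.3   8.1   0. ] rot deg [0. 0. 0.] rows 5
[-0.0, 0.0, 0.16, 0.0, 0.0, 0.0]
[-0.0, 0.0, 0.16, 0.0, 0.0, 0.0]
[-0.0, 0.0, 0.16, 0.0, 0.0, 0.0]
[-0.0, 0.0, 0.16, 0.0, 0.0, 0.0]
[-0.0, 0.0, 0.16, 0.0, 0.0, 0.0]
None
[0.01372497 0.01434091 0.01507044]
```

View pics/w2.png

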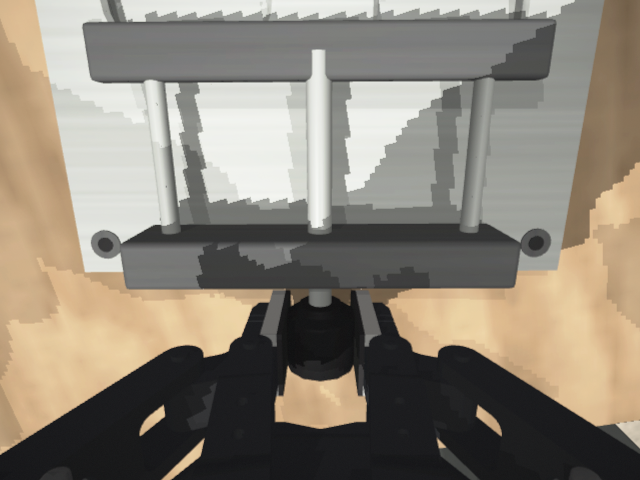

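The pads hold the knob at (320,340), on its rod and clear of the guide block. I'll pull now.

Emit:
{"method": "carry_out", "body": {
  "deltas": [0,0,0.1,0,0,0,-1,0,0,0.12,0,0,0,-1,0,0,0.12,0,0,0,-1,0,0,0.12,0,0,0,-1,0,0,0.12,0,0,0,-1,0,0,0.1,0,0,0,-1,0,0,0.08,0,0,0,-1,0,0,0.04,0,0,0,-1,0,0,0,0,0,0,-1]
}}

```text
clock: 4.5
position: [0.4332, 0.2208, 0.0141]
ee_rot: [-0.063, 0.708, -0.061, -0.7]
contact_force: [5.1, 2.8, 6.0]
width: 0.0242
```

```bash
python3 - <<'E'
from h import *
import pickle
s=st(); d=cam('wrist'); save(d,'w3.png'); pickle.dump(d,open('w3.pkl','wb'))
E
```

```text
t 4.5 p [0.4332 0.2208 0.0141] yaw -100.1 tx [ 0.011  0.002 -1.   ] F [5.1 2.8 6. ] w 0.0242 q [ 0.33  0.37  2.   -0.    0.76  2.08]
```

View pics/w3.png

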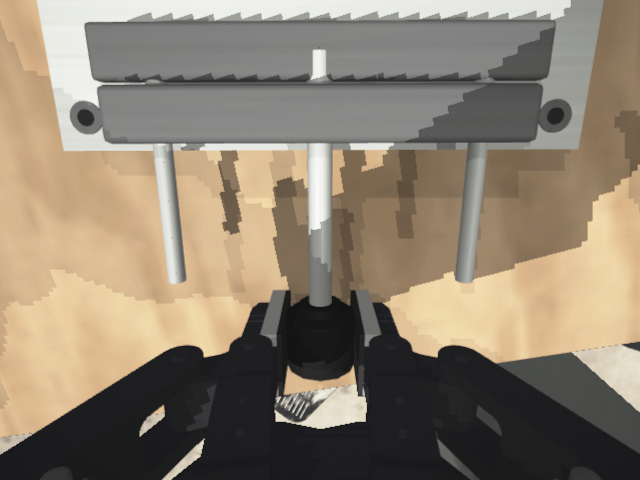

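Emit:
{"method": "carry_out", "body": {
  "deltas": [0,0,0.06,0,0,0,-1,0,0,0.0,0,0,0,-1]
}}

```text
clock: 4.8
position: [0.4332, 0.2208, 0.0142]
ee_rot: [-0.063, 0.711, -0.061, -0.698]
contact_force: [13.0, -3.0, -1.5]
width: 0.0239
```

```bash
python3 - <<'E'
from h import *
s=st()
E
```

```text
t 4.8 p [0.4332 0.2208 0.0142] yaw -100.01 tx [ 0.018  0.002 -1.   ] F [13.  -3.  -1.5] w 0.0239 q [ 0.33  0.37  2.01 -0.01  0.75  2.08]
```

The slide is at its stop: 45 mm of travel, an extra 3.6 mm pull gave no motion, and the force rose. I'll release part way to stay clear of the pins, rise, and go look at the blanks.

Emit:
{"method": "carry_out", "body": {
  "deltas": [0,0,0,0,0,0,0.1,0,0,0,0,0,0,0.1,-0.3,0,0,0,0,0,0.1,-0.9,0,0,0,0.2,0,0.1,-1,0,0,0,0,0,0.1,-1,0,0,0,0,0,0.1,-0.8,0,0,0,0,0,0.1]
}}

```text
clock: 5.68
position: [0.4214, 0.2203, 0.2543]
ee_rot: [-0.062, 0.71, -0.063, -0.699]
contact_force: [1.0, 0.6, 0.6]
width: 0.0467
```

```bash
python3 - <<'E'
from h import *
s=st();  plan([0.40,-0.215,0.25],np.radians(-100))
E
```

```text
t 5.67 p [0.4214 0.2203 0.2543] yaw -100.11 tx [ 0.016 -0.003 -1.   ] F [1.  0.6 0.6] w 0.0467 q [ 0.34  0.1   1.67 -0.01  1.35  2.09]
dp mm [ -21.4 -435.3   -4.3] rot deg [-0.11 -0.92 -0.01] rows 8
[0.01, 0.9, -0.12, -0.0, -0.03, -0.0]
[0.01, 0.9, -0.11, -0.0, -0.03, -0.0]
[0.01, 0.9, -0.11, -0.0, -0.03, -0.0]
[0.01, 0.9, -0.11, -0.0, -0.03, -0.0]
[0.01, 0.9, -0.11, -0.0, -0.03, -0.0]
[0.01, 0.9, -0.11, -0.0, -0.03, -0.0]
[0.01, 0.9, -0.11, -0.0, -0.03, -0.0]
[0.01, 0.9, -0.11, -0.0, -0.03, -0.0]
```

Emit:
{"method": "carry_out", "body": {
  "deltas": [0,0.9,-0.12,0,-0.03,0,0.2,0,0.9,-0.11,0,-0.03,0,0.2,0,0.9,-0.11,0,-0.03,0,0.2,0,0.9,-0.11,0,-0.03,0,0.2,0,0.9,-0.11,0,-0.03,0,0.2,0,0.9,-0.11,0,-0.03,0,0.2,0.3,0.9,-0.11,0,-0.03,0,0.2,0.5,0.9,-0.11,0,-0.03,0,0.2,0,0,0,0,0,0,0.2]
}}

```text
clock: 6.8
position: [0.3969, -0.2158, 0.2019]
ee_rot: [0.065, -0.702, 0.063, 0.707]
contact_force: [-0.2, 0.2, 0.6]
width: 0.0513
```

```bash
python3 - <<'E'
from h import *
import pickle
s=st(); d=cam('wrist'); save(d,'w4.png'); pickle.dump((s,d),open('w4.pkl','wb'))
d=cam('top'); save(d,'top4.png'); pickle.dump(d,open('top4.pkl','wb'))
E
```

```text
t 6.8 p [ 0.3969 -0.2158  0.2019] yaw -100.42 tx [-0.007  0.003 -1.   ] F [-0.2  0.2  0.6] w 0.0513 q [-0.65  0.11  1.79 -0.    1.24  1.1 ]
```

View pics/w4.png

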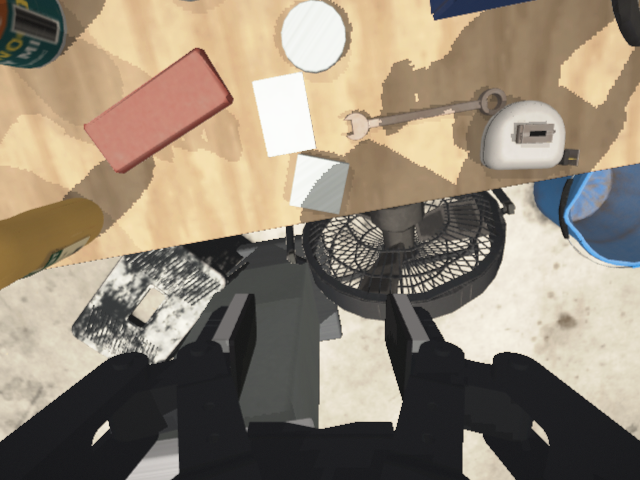

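View pics/top4.png

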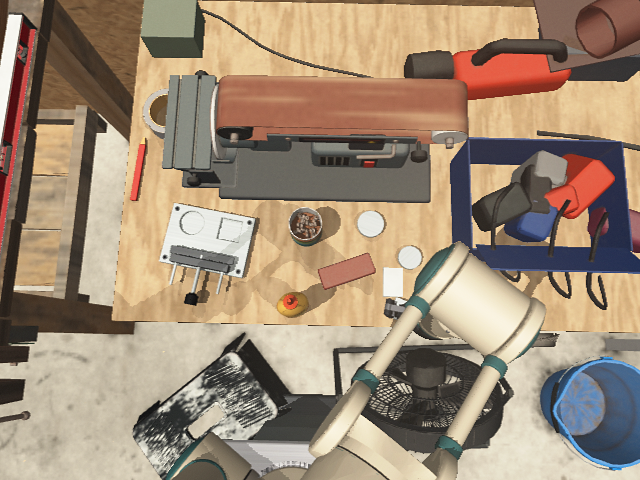

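The slide stays out: the bar is at (203,256) in the top view and the pins show in front. In the wrist view the round blank is at (314,36) and the square blank at (320,183).

```bash
python3 - <<'E'
from h import *
import pickle
s,d=pickle.load(open('w4.pkl','rb')); C=cloud(d); im=d['color']
Mt=rot(s['ee_rot']); T=Mt.inv().apply(C.reshape(-1,3)-s['position']).reshape(C.shape)
f=(d['z_map']>0)&(d['z_map']<0.25); print('tip x at w',s['width'],np.percentile(T[f][:,0],[99.9,100]))
hsv=cv2.cvtColor(im,cv2.COLOR_RGB2HSV)
def top(u,v,r,zlo=.010,zhi=.02):
    m=np.zeros(im.shape[:2],np.uint8); sub=(slice(max(0,v-r),v+r),slice(u-r,u+r))
    m[sub]=((C[...,2]>zlo)&(C[...,2]<zhi)&(hsv[...,1]<60))[sub]
    n,l,stt,ce=cv2.connectedComponentsWithStats(m); k=1+np.argmax(stt[1:,4]); mm=(l==k).astype(np.uint8)
    c=max(cv2.findContours(mm,cv2.RETR_EXTERNAL,cv2.CHAIN_APPROX_NONE)[0],key=cv2.contourArea).reshape(-1,2)
    return mm>0,c
for nm,(u,v) in {'round':(314,36),'sq':(320,183)}.items():
    mm,c=top(u,v,46); P=C[mm]; print(nm,'z',np.percentile(P[:,2],[5,50,95]),'mean',P.mean(0))
    W=np.array([onplane(d,a,b,.014)[:2] for a,b in c],np.float32)
    print(cv2.minEnclosingCircle(W)); print(cv2.minAreaRect(W)); print(c.min(0),c.max(0))
z=im[130:230,270:370]; cv2.imwrite('pics/w4z.png',cv2.resize(z[:,:,::-1],None,fx=6,fy=6,interpolation=cv2.INTER_CUBIC))
E
```

```text
tip x at w 0.05129017701006859 [0.13550637 0.13926755]
round z [0.01366978 0.01509808 0.01641288] mean [ 0.53189482 -0.23498396  0.01507523]
((0.5315687656402588, -0.23508326709270477), 0.025176500901579857)
((0.5317800641059875, -0.23494690656661987), (0.04949367791414261, 0.049085427075624466), 36.46516418457031)
[281   0] [345  72]
sq z [0.01386298 0.01521214 0.01641696] mean [ 0.41967527 -0.21839048  0.0151767 ]
((0.4191567897796631, -0.21825455129146576), 0.03085506707429886)
((0.4190719425678253, -0.21828658878803253), (0.04399758204817772, 0.04446545988321304), 68.87649536132812)
[290 154] [349 214]
```

View pics/w4z.png

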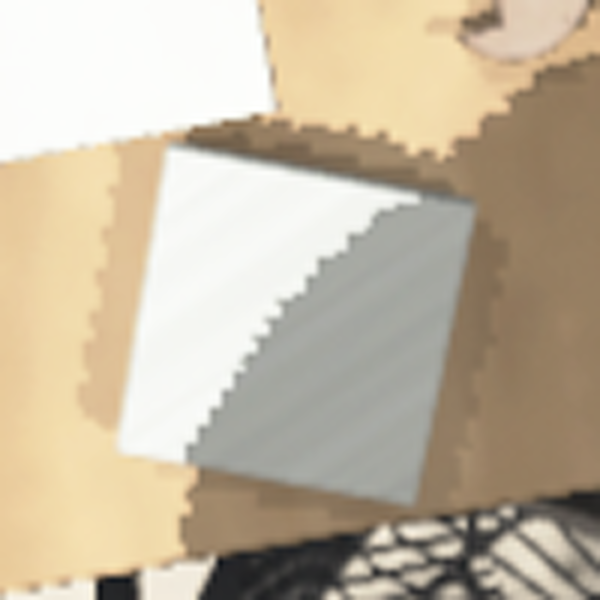

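```bash
python3 - <<'E'
from h import *
import pickle
s,d=pickle.load(open('w4.pkl','rb')); C=cloud(d)
Mt=rot(s['ee_rot']); T=Mt.inv().apply(C.reshape(-1,3)-s['position']).reshape(C.shape)
f=(d['z_map']>0)&(d['z_map']<0.25)&(T[...,0]<.01)&(abs(T[...,2])<.02)
for sgn in (-1,1):
    g=f&(T[...,1]*sgn>0); i=np.argmax(np.where(g,T[...,0],-9)); print(T.reshape(-1,3)[i], np.percentile(T[g][:,0],[99,99.9]),np.percentile(abs(T[g][:,1]),[.5,5]))
s0=readout.get_state()
d0=pickle.load(open('wrist0.pkl','rb'))
st()
plan([.5318,-.2350,.03],np.radians(-100))
E
```

```text
[-0.00416992 -0.02554961 -0.00540986] [-0.01281759 -0.00589339] [0.00071074 0.00566293]
[-0.00394253  0.02594736 -0.00485433] [-0.01290632 -0.00597062] [0.00054351 0.00552245]
t 6.9 p [ 0.3982 -0.2134  0.2038] yaw -100.22 tx [-0.003  0.003 -1.   ] F [ 0.1 -1.1 -0.2] w 0.051 q [-0.65  0.11  1.79  0.    1.24  1.1 ]
dp mm [ 133.6  -21.6 -173.8] rot deg [-0.22  0.21  0.13] rows 4
[0.72, -0.01, -0.57, -0.01, 0.01, 0.01]
[0.72, -0.01, -0.57, -0.01, 0.01, 0.01]
[0.72, -0.01, -0.57, -0.01, 0.01, 0.01]
[0.72, -0.01, -0.56, -0.01, 0.01, 0.01]
```

Emit:
{"method": "carry_out", "body": {
  "deltas": [0.5,0,-0.57,0,0,0,0.53,0.6,0,-0.57,0,0.05,0,0.53,0.85,0,-0.57,0,0,0,0.53,0.9,0,-0.56,0,0,0,0.53,0,0,0,0,0,0,0.53,0,0,0,0,0,0,0.53]
}}

```text
clock: 7.65
position: [0.5331, -0.2366, 0.0356]
ee_rot: [-0.062, 0.705, -0.062, -0.704]
contact_force: [0.3, -0.3, 0.6]
width: 0.0651
```

```bash
python3 - <<'E'
from h import *
import pickle
s=st(); d=cam('wrist'); save(d,'w5.png'); pickle.dump((s,d),open('w5.pkl','wb')); C=cloud(d); im=d['color']
hsv=cv2.cvtColor(im,cv2.COLOR_RGB2HSV)
m=((C[...,2]>.009)&(C[...,2]<.02)&(hsv[...,1]<60)&(hsv[...,2]>90)).astype(np.uint8)
n,l,stt,ce=cv2.connectedComponentsWithStats(m); o=np.argsort(-stt[1:,4])[:4]+1
for k in o:
    c=max(cv2.findContours((l==k).astype(np.uint8),cv2.RETR_EXTERNAL,cv2.CHAIN_APPROX_NONE)[0],key=cv2.contourArea).reshape(-1,2)
    W=np.array([onplane(d,a,b,.014)[:2] for a,b in c],np.float32); print(stt[k],C[l==k].mean(0),cv2.minEnclosingCircle(W))
s=st()
plan([.5318,-.2350,.0045],np.radians(-100))
E
```

```text
t 7.65 p [ 0.5331 -0.2366  0.0356] yaw -100.02 tx [ 0.003 -0.    -1.   ] F [ 0.3 -0.3  0.6] w 0.0651 q [-0.54  0.46  1.76  0.    0.92  1.21]
[   20    96   139   139 14942] [ 0.60496782 -0.1515543   0.01511374] ((0.6039450168609619, -0.15087275207042694), 0.02925301343202591)
[ 263  237  108  103 8573] [ 0.53355465 -0.23499638  0.01510753] ((0.5327413082122803, -0.23500604927539825), 0.025857998058199883)
[368 388  36  34 688] [ 0.46146385 -0.25931036  0.00982025] ((0.4646536111831665, -0.2568189799785614), 0.010422459803521633)
[585 358  42  32 381] [ 0.46405464 -0.36822812  0.0102309 ] ((0.4636995792388916, -0.36727219820022583), 0.010109157301485538)
t 7.7 p [ 0.5334 -0.2372  0.0367] yaw -100.05 tx [ 0.005 -0.002 -1.   ] F [-0.4 -0.1  0.1] w 0.0651 q [-0.54  0.46  1.76  0.    0.92  1.21]
dp mm [ -1.6   2.2 -32.2] rot deg [-0.05 -0.27 -0.05] rows 1
[0.54, -0.03, 0.04, -0.01, -0.07, -0.01]
```

View pics/w5.png

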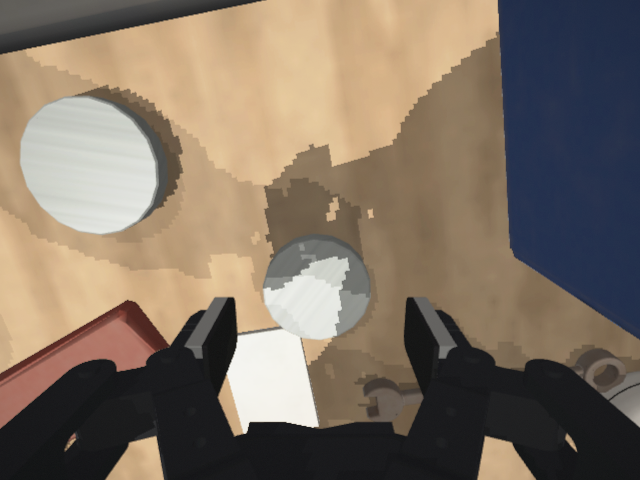

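Emit:
{"method": "carry_out", "body": {
  "deltas": [0.27,-0.02,0.01,0,-0.04,0,0.53,0.2,-0.01,0,0,0,0,0.53,0.06,0,0,0,0,0,0.53,0,0,0,0,0,0,0.53]
}}

```text
clock: 8.2
position: [0.5325, -0.2362, 0.0026]
ee_rot: [0.063, -0.704, 0.062, 0.705]
contact_force: [-0.5, -0.7, 0.2]
width: 0.0651
```

```bash
python3 - <<'E'
from h import *
s=st(); 
print(np.mean([readout.get_state()['position'] for i in range(5)],0))
d=cam('wrist'); save(d,'w6.png')
Mt=rot(s['ee_rot']);C=cloud(d); T=Mt.inv().apply(C.reshape(-1,3)-s['position']).reshape(C.shape)
s=st()
f=(d['z_map']>0)&(d['z_map']<0.25)&(abs(T[...,2])<.02)&(abs(T[...,1])>.03)&(abs(T[...,1])<.036)
print('tip world z',C[f][:,2].min(),np.percentile(C[f][:,2],[.1,1]))
E
```

```text
t 8.2 p [ 0.5325 -0.2362  0.0026] yaw -100.15 tx [-0.001  0.    -1.   ] F [-0.5 -0.7  0.2] w 0.0651 q [-0.54  0.5   1.79 -0.    0.85  1.21]
[ 0.53247557 -0.23617137  0.00264378]
t 8.25 p [ 0.5328 -0.2364  0.0029] yaw -100.15 tx [ 0. -0. -1.] F [0.5 0.8 0.2] w 0.0653 q [-0.54  0.5   1.79 -0.    0.85  1.21]
tip world z -0.0008741641680893308 [-0.00033848  0.00022467]
```

View pics/w6.png

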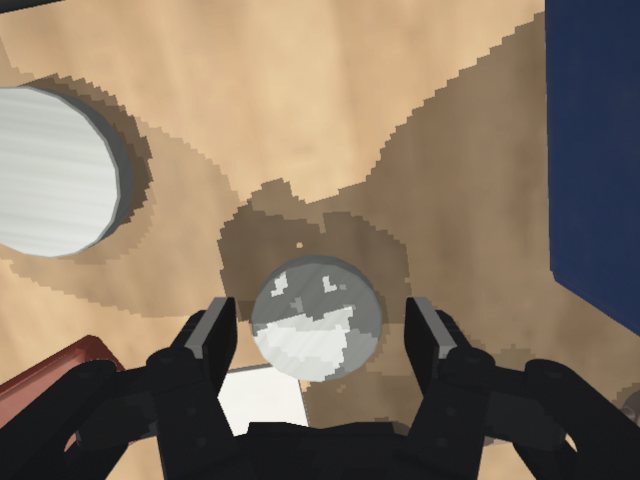

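Emit:
{"method": "carry_out", "body": {
  "deltas": [-0.03,0,0,0,0,0,0.53,0,0,0,0,0,0,-0.2,0,0,0,0,0,0,-1,0,0,0,0,0,0,-1,0,0,0,0,0,0,-1],
  "newtons": 60
}}

```text
clock: 8.88
position: [0.5333, -0.2364, 0.0059]
ee_rot: [-0.062, 0.705, -0.063, -0.704]
contact_force: [-0.8, 1.2, 5.9]
width: 0.0466
```

```bash
python3 - <<'E'
from h import *
s=st(); d=cam('wrist'); save(d,'w7.png'); s=st()
E
```

```text
t 8.88 p [ 0.5333 -0.2364  0.0059] yaw -100.14 tx [ 0.001 -0.001 -1.   ] F [-0.8  1.2  5.9] w 0.0466 q [-0.54  0.49  1.79  0.    0.86  1.21]
t 8.93 p [ 0.5333 -0.2363  0.0059] yaw -100.13 tx [ 0.001 -0.001 -1.   ] F [-1.4  1.2  6.1] w 0.0469 q [-0.54  0.49  1.79  0.    0.86  1.21]
```

View pics/w7.png

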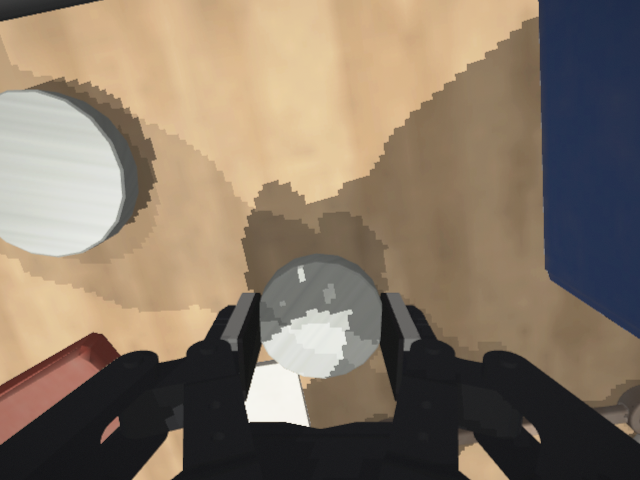

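The blank at (321,315) is between the pads. I'll lift it a little and check.

Emit:
{"method": "carry_out", "body": {
  "deltas": [-0.2,0,0,0,0,0,-1,-0.8,0,0,0,0,0,-1,-1,0,0,0,0,0,-1,-1,0,0,0,0,0,-1,0,0,0,0,0,0,-1,0,0,0,0,0,0,-1]
}}

```text
clock: 9.68
position: [0.5321, -0.2357, 0.1844]
ee_rot: [0.063, -0.704, 0.062, 0.705]
contact_force: [-0.2, -0.2, -2.6]
width: 0.0463
```

```bash
cat >> h.py <<'E'
def inhand(d,s,half=.025,sq=False):
    Mt=rot(s['ee_rot']);C=cloud(d); T=Mt.inv().apply(C.reshape(-1,3)-s['position']).reshape(C.shape)
    hsv=cv2.cvtColor(d['color'],cv2.COLOR_RGB2HSV)
    f=(abs(T[...,0]+.008)<.012)&(abs(T[...,2])<.045)&(abs(T[...,1])<half+.004)&(hsv[...,2]>90)&(d['z_map']>0)
    n,l,stt,ce=cv2.connectedComponentsWithStats(f.astype(np.uint8)); k=1+np.argmax(stt[1:,4]); m=l==k
    tx=np.median(T[m][:,0]); print('px',stt[k],'top tool x',tx, np.percentile(T[m][:,0],[5,95]))
    c=max(cv2.findContours(m.astype(np.uint8),cv2.RETR_EXTERNAL,cv2.CHAIN_APPROX_NONE)[0],key=cv2.contourArea).reshape(-1,2)
    o=Mt.inv().apply(np.array(d['origin'])-s['position']); W=[]
    for u,v in c:
        _,r=ray(d,u,v); r=Mt.inv().apply(r); p=o+r*(tx-o[0])/r[0]; W.append(p[1:])
    W=np.array(W,np.float32); print('circ(y,z)',cv2.minEnclosingCircle(W),'rect',cv2.minAreaRect(W)); return W
E
python3 - <<'E'
from h import *
s=st(); d=cam('wrist'); save(d,'w8.png'); inhand(d,s)
s=st()
O=np.array([.5301,.2034]);dx=np.array([np.cos(-.174),np.sin(-.174)]);dy=np.array([-dx[1],dx[0]])
print('round cav',O+.06*dx+.042*dy,'sq',O+.06*dx-.042*dy)
E
```

```text
t 9.68 p [ 0.5321 -0.2357  0.1844] yaw -100.13 tx [-0.001  0.    -1.   ] F [-0.2 -0.2 -2.6] w 0.0463 q [-0.54  0.32  1.57 -0.    1.26  1.21]
px [  260   254   122   125 12093] top tool x -0.009155695728915439 [-0.01014477 -0.00718445]
circ(y,z) ((7.916709000710398e-05, -0.0006306472350843251), 0.026507459580898285) rect ((0.0001935753971338272, -0.0006062928587198257), (0.04654654115438461, 0.05264187976717949), 0.9247897863388062)
t 9.72 p [ 0.5316 -0.2355  0.1833] yaw -100.13 tx [-0.003  0.002 -1.   ] F [ 0.8  0.6 -1.8] w 0.0464 q [-0.54  0.32  1.57 -0.    1.26  1.21]
round cav [0.59646519 0.23437841] sq [0.58192283 0.15164679]
```

View pics/w8.png

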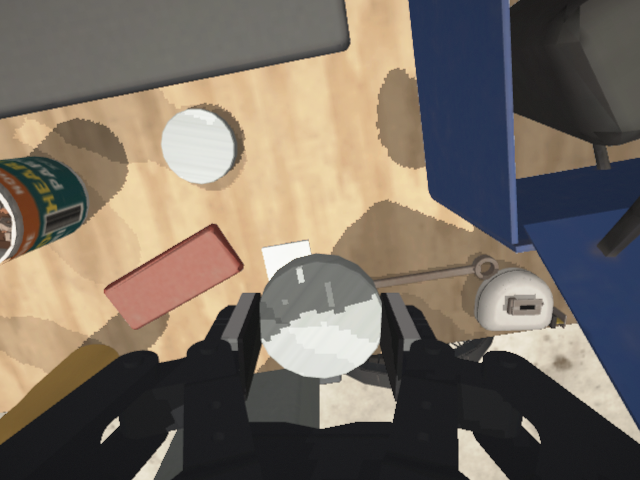

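```bash
python3 - <<'E'
from h import *
s=st(); plan([.5374,.2448,.184],np.radians(-100))
E
```

```text
t 9.72 p [ 0.5316 -0.2355  0.1833] yaw -100.13 tx [-0.003  0.002 -1.   ] F [ 0.8  0.6 -1.8] w 0.0464 q [-0.54  0.32  1.57 -0.    1.26  1.21]
dp mm [  5.8 480.3   0.7] rot deg [-0.13  0.18  0.06] rows 9
[0.0, -0.88, 0.15, -0.0, 0.01, 0.0]
[-0.0, -0.88, 0.15, -0.0, 0.01, 0.0]
[-0.0, -0.88, 0.15, -0.0, 0.01, 0.0]
[-0.0, -0.88, 0.15, -0.0, 0.01, 0.0]
[-0.0, -0.88, 0.14, -0.0, 0.01, 0.0]
[-0.0, -0.88, 0.14, -0.0, 0.01, 0.0]
[-0.0, -0.88, 0.14, -0.0, 0.01, 0.0]
[-0.0, -0.88, 0.14, -0.0, 0.01, 0.0]
[-0.0, -0.88, 0.14, -0.0, 0.01, 0.0]
```

Emit:
{"method": "carry_out", "body": {
  "deltas": [-0.2,-0.88,0.1,0,0,0,-1,-0.1,-0.88,0.1,0,0,0,-1,0,-0.88,0.15,0,0,0,-1,0,-0.88,0.15,0,0,0,-1,0,-0.88,0.15,0,0,0,-1,0,-0.88,0.14,0,0,0,-1,0.3,-0.88,0.14,0,0,0,-1,0.4,-0.88,0.17,0,0,0,-1,0.5,-0.88,0.2,0,0,0,-1,0,0,0,0,0,0,-1]
}}

```text
clock: 10.98
position: [0.5356, 0.2479, 0.1254]
ee_rot: [0.06, -0.701, 0.062, 0.708]
contact_force: [-0.2, -0.3, -1.9]
width: 0.0461
```

Emit:
{"method": "carry_out", "body": {
  "deltas": [0,0,0,0,0,0,-1]
}}

```text
clock: 11.1
position: [0.5386, 0.2447, 0.1289]
ee_rot: [0.061, -0.703, 0.063, 0.706]
contact_force: [-0.7, -0.7, -1.6]
width: 0.0461
```

```bash
python3 - <<'E'
from h import *
import pickle
s=st(); d=cam('wrist'); save(d,'w9.png'); pickle.dump((s,d),open('w9.pkl','wb'))
E
```

```text
t 11.1 p [0.5386 0.2447 0.1289] yaw -100.08 tx [-0.003 -0.002 -1.   ] F [-0.7 -0.7 -1.6] w 0.0461 q [ 0.31  0.38  1.62 -0.    1.15  2.06]
```

View pics/w9.png

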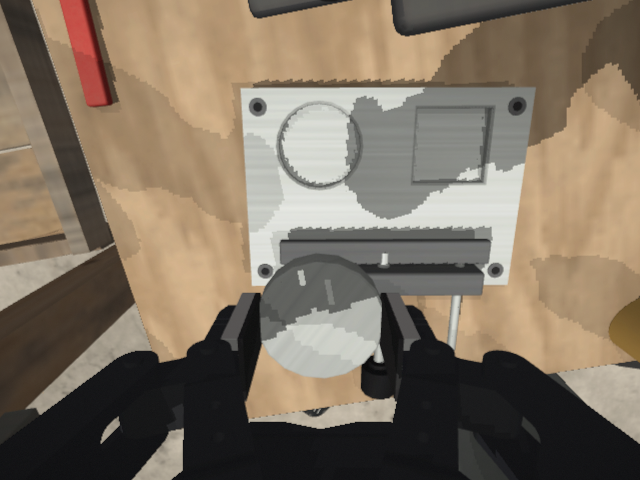

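The held round blank covers (321,315). Ahead of it the round cavity is at about (319,145), the square cavity at about (452,145), and the four screws are at the plate corners.

```bash
python3 - <<'E'
from h import *
import pickle
s,d=pickle.load(open('w9.pkl','rb')); C=cloud(d); im=d['color']; g=cv2.cvtColor(im,cv2.COLOR_RGB2GRAY)
sc=[]
for u,v in [(258,107),(517,105),(265,271),(496,270)]:
    sub=g[v-14:v+15,u-14:u+15].astype(float); m=sub<np.median(sub)*.78
    n,l,stt,ce=cv2.connectedComponentsWithStats(m.astype(np.uint8)); k=l[14,14] or 1+np.argmax(stt[1:,4]); c=ce[k]+[u-14,v-14]
    p=onplane(d,*c,.018); sc.append(p[:2]); print('screw',c.round(1),stt[k][4],p.round(4))
sc=np.array(sc); cen=sc.mean(0); ex=(sc[0]-sc[2]+sc[1]-sc[3]); yaw=np.arctan2(ex[1],ex[0]); ey=(sc[0]-sc[1]+sc[2]-sc[3]); print('centre',cen,'yaw',yaw,np.arctan2(-ey[0],ey[1]),np.linalg.norm(ex)/2,np.linalg.norm(ey)/2)
z=im[75:215,260:520]; cv2.imwrite('pics/w9z.png',cv2.resize(z[:,:,::-1],None,fx=3,fy=3,interpolation=cv2.INTER_CUBIC))
print('plate z',np.median(C[200:220,300:400,2]), 'floor z',np.median(C[130:160,300:335,2]),np.median(C[130:160,435:470,2]))
W=inhand(d,s)
E
```

```text
screw [257.4 106.5] 263 [0.627  0.2682 0.018 ]
screw [516.8 105.7] 271 [0.5993 0.1098 0.018 ]
screw [269.3 274.4] 317 [0.5168 0.2845 0.018 ]
screw [495.  269.8] 182 [0.4923 0.1284 0.018 ]
centre [0.55883964 0.19770775] yaw -0.15967843957782796 -0.16441863593148623 0.11000527858973976 0.1594293569212101
plate z 0.019223577716854207 floor z 0.01215507593923082 0.012171920920348273
px [  261   262   121   117 11088] top tool x -0.009197055987044348 [-0.0101257  -0.00825449]
circ(y,z) ((-0.00019118482305202633, 0.0010902147041633725), 0.025147581472992897) rect ((0.0004212707281112671, 0.0009071454405784607), (0.04624810814857483, 0.049447353929281235), 2.481902837753296)
```

View pics/w9z.png

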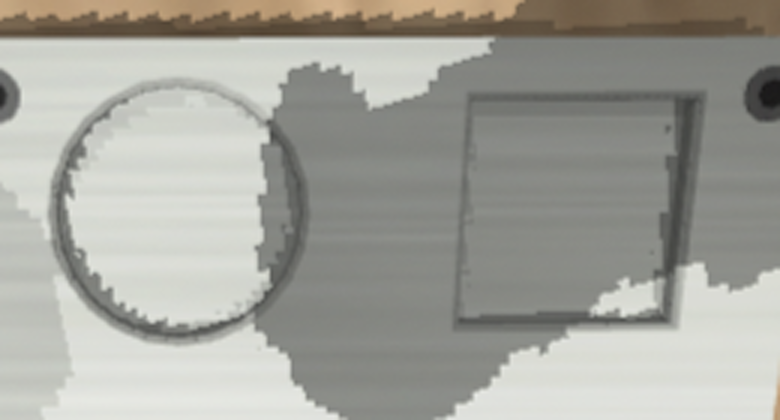

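```bash
python3 - <<'E'
from h import *
import pickle
s,d=pickle.load(open('w9.pkl','rb'))
f=lambda zx,zy:onplane(d,260+(zx+.5)/3-.5,75+(zy+.5)/3-.5,.018)[:2]
L,Rr,T,B=f(49,210),f(307,210),f(178,79),f(178,344); print('round',L,Rr,np.linalg.norm(L-Rr),np.linalg.norm(T-B),'c',(L+Rr)/2,(T+B)/2)
q=[f(467,94),f(705,92),f(678,327),f(456,327)]; q=np.array(q); print('sq',q.mean(0),[np.linalg.norm(q[i]-q[(i+1)%4]) for i in range(4)], np.degrees(np.arctan2(*(q[0]-q[1])[[0,1]])))
e=(q[0]-q[1]+q[3]-q[2]);print('yaw from -dy',np.arctan2(-e[0],e[1])); e=(q[0]-q[3]+q[1]-q[2]);print(np.arctan2(e[1],e[0]))
c=(L+Rr)/2-q.mean(0); print('cav sep',np.linalg.norm(c),'yaw',np.arctan2(-c[0],c[1]))
a,b=onplane(d,265,270.5,.018)[:2],onplane(d,495.5,270,.018)[:2]; print(a,b)
sc=np.array([[.627,.2682],[.5993,.1098],a,b]); print(sc.mean(0)); ex=sc[0]-sc[2]+sc[1]-sc[3];ey=sc[0]-sc[1]+sc[2]-sc[3];print(np.arctan2(ex[1],ex[0]),np.arctan2(-ey[0],ey[1]))
E
```

```text
round [0.60249202 0.26155831] [0.59288988 0.20767461] 0.054732563376853914 0.05475184300596142 c [0.59769095 0.23461646] [0.59653791 0.23483106]
sq [0.58218283 0.15142664] [np.float64(0.04917487345059338), np.float64(0.04855529887278088), np.float64(0.04853307562242174), np.float64(0.04814755216763908)] 9.634187068523747
yaw from -dy -0.1723557126891683
-0.16296922224762242
cav sep 0.08462297493035459 yaw -0.1843029155330416
[0.52014067 0.28684653] [0.49206843 0.12803564]
[0.55962728 0.19822054]
-0.17059891804118654 -0.17404188320668793
```

Emit:
{"method": "carry_out", "body": {
  "deltas": [0,0,-0.5,0,0,0,-1,0.3,0,-0.5,0,-0.02,0,-1,0.7,0,-0.01,0,0,0,-1,0.6,0,0,0,0,0,-1,0,0,0,0,0,0,-1,0,0,0,0,0,0,-1]
}}

```text
clock: 11.9
position: [0.6007, 0.234, 0.0364]
ee_rot: [-0.063, 0.705, -0.063, -0.704]
contact_force: [-0.0, 0.5, -1.3]
width: 0.0465
```

```bash
python3 - <<'E'
from h import *
import pickle
s=st(); d=cam('wrist'); save(d,'w10.png'); pickle.dump((s,d),open('w10.pkl','wb')); inhand(d,s); st()
E
```

```text
t 11.9 p [0.6007 0.234  0.0364] yaw -100.21 tx [ 0.001  0.001 -1.   ] F [-0.   0.5 -1.3] w 0.0465 q [0.26 0.53 1.61 0.   1.   2.01]
px [  257   254   125   125 12041] top tool x -0.009155068564071448 [-0.01010056 -0.00753426]
circ(y,z) ((-0.002986225299537182, 8.255492139142007e-05), 0.02813277207314968) rect ((0.0003571547567844391, -0.0006942842155694962), (0.04723894223570824, 0.052470095455646515), 5.313351154327393)
t 11.95 p [0.601  0.2344 0.0369] yaw -100.19 tx [ 0.003  0.001 -1.   ] F [ 0.1  0.3 -1. ] w 0.0467 q [0.26 0.53 1.61 0.   1.   2.01]
```

View pics/w10.png

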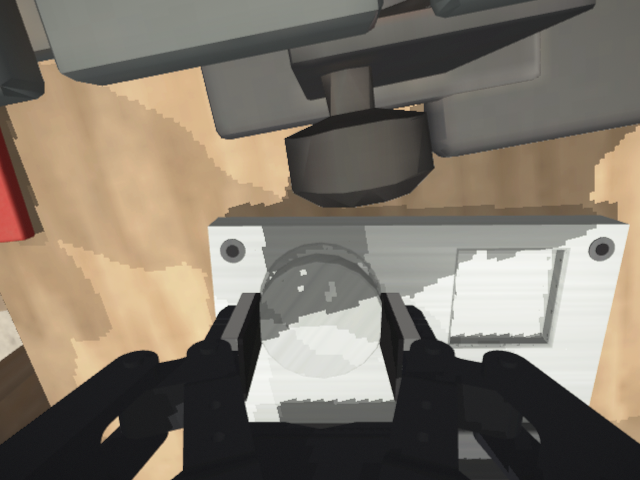

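```bash
python3 - <<'E'
from h import *
import pickle
s,d=pickle.load(open('w10.pkl','rb'));im=d['color']; g=cv2.cvtColor(im,cv2.COLOR_RGB2GRAY)
cv2.imwrite('pics/w10z.png',cv2.resize(im[215:365,220:620][:,:,::-1],None,fx=2,fy=2,interpolation=cv2.INTER_CUBIC))
for u,v in [(232,250),(601,249)]:
    sub=g[v-16:v+17,u-16:u+17].astype(float); m=sub<np.median(sub)*.7
    n,l,stt,ce=cv2.connectedComponentsWithStats(m.astype(np.uint8)); k=1+np.argmax(stt[1:,4]); c=ce[k]+[u-16,v-16]
    print('screw',c.round(1),stt[k][4],onplane(d,*c,.018).round(4))
E
```

```text
screw [232.2 250.3] 465 [0.6267 0.2685 0.018 ]
screw [601.  248.5] 472 [0.5989 0.1095 0.018 ]
```

View pics/w10z.png

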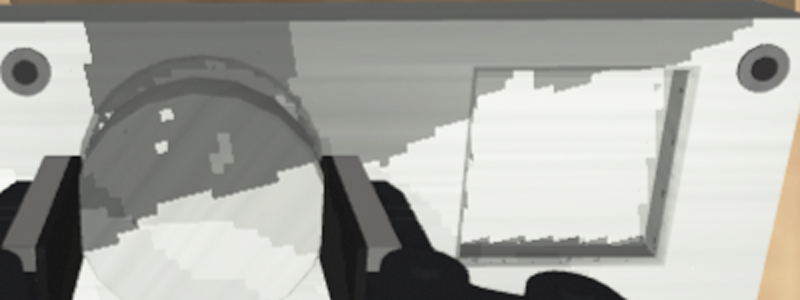

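```bash
python3 - <<'E'
from h import *
import pickle
s,d=pickle.load(open('w10.pkl','rb'))
dx=np.array([np.cos(-.173),np.sin(-.173)]);dy=np.array([-dx[1],dx[0]])
f=lambda zx,zy,z:onplane(d,220+(zx+.5)/2-.5,215+(zy+.5)/2-.5,z)[:2]
bt=s['position'][2]-.0055
rim=f(203,55,.018); bb=f(203,78,bt); tb=f(203,96,bt+.014); L=f(80,200,bt+.014);Rr=f(324,200,bt+.014)
cav=np.array([.5967,.2346])
print('rim rel cav (exp x 27.3)',(rim-cav)@dx,(rim-cav)@dy)
print('bot back edge->centre', (bb-.0235*dx-cav)@dx, 'top back edge->centre',(tb-.025*dx-cav)@dx, 'lateral',((L+Rr)/2-cav)@dy, np.linalg.norm(L-Rr))
c=[(474,67),(698,67),(663,264),(458,264)]; q=np.array([f(*a,.018) for a in c]); print('sq',q.mean(0),[np.linalg.norm(q[i]-q[(i+1)%4]).round(4) for i in range(4)])
E
```

```text
rim rel cav (exp x 27.3) 0.027171492623303678 -0.000539104930247371
bot back edge->centre 0.0026699569733395633 top back edge->centre 0.0023138574482450595 lateral -0.00019773779871003143 0.0468899263618504
sq [0.5817465  0.15141872] [np.float64(0.049), np.float64(0.0488), np.float64(0.0484), np.float64(0.0488)]
```

Emit:
{"method": "carry_out", "body": {
  "deltas": [0,0,0.047,0,-0.03,0,-1,0.1,0,0,0,0,0,-1,0.1,0,0,0,0,0,-1,0,0,0,0,0,0,-1]
}}

```text
clock: 12.45
position: [0.596, 0.2351, 0.022]
ee_rot: [0.062, -0.703, 0.062, 0.706]
contact_force: [-0.4, 0.6, -2.0]
width: 0.0466
```

```bash
python3 - <<'E'
from h import *
import pickle
s=st(); d=cam('wrist'); save(d,'w11.png'); pickle.dump((s,d),open('w11.pkl','wb')); st()
cv2.imwrite('pics/w11z.png',cv2.resize(d['color'][215:365,220:620][:,:,::-1],None,fx=2,fy=2,interpolation=cv2.INTER_CUBIC))
E
```

```text
t 12.45 p [0.596  0.2351 0.022 ] yaw -100.12 tx [-0.004  0.    -1.   ] F [-0.4  0.6 -2. ] w 0.0466 q [0.27 0.54 1.63 0.   0.97 2.01]
t 12.5 p [0.5961 0.2351 0.0223] yaw -100.12 tx [-0.004  0.    -1.   ] F [-0.3 -0.  -2.7] w 0.0464 q [0.27 0.54 1.63 0.   0.97 2.01]
```

View pics/w11z.png

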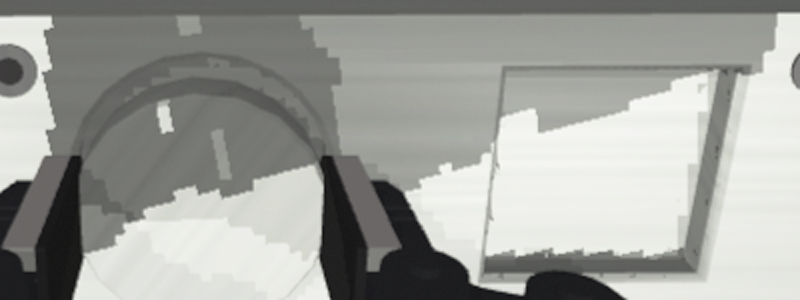

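```bash
cat >> h.py <<'E'
dX=np.array([np.cos(-.173),np.sin(-.173)]);dY=np.array([-dX[1],dX[0]])
E
python3 - <<'E'
from h import *
import pickle
s,d=pickle.load(open('w11.pkl','rb'))
f=lambda zx,zy,z:onplane(d,220+(zx+.5)/2-.5,215+(zy+.5)/2-.5,z)[:2]
cav=np.array([.5967,.2346])
rim=f(203,52,.018);print('rim',(rim-cav)@dX)
for bt in (s['position'][2]-.0055,):
    bb=f(203,78,bt); tb=f(203,96,bt+.014); L=f(80,200,bt+.014);Rr=f(324,200,bt+.014)
    print((bb-.0235*dX-cav)@dX,(tb-.025*dX-cav)@dX,((L+Rr)/2-cav)@dY)
c=[(503,66),(751,66),(708,282),(480,278)]; q=np.array([f(*a,.018) for a in c]); print('sq',q.mean(0),'from round', (cav-q.mean(0))@dX,(cav-q.mean(0))@dY)
E
```

```text
rim 0.02727516151954764
-0.0021677402669325737 -0.0024397685971163678 0.00014484232299118426
sq [0.58172921 0.15116831] from round 0.00038552886512667906 0.08476333158623067
```

Emit:
{"method": "carry_out", "body": {
  "deltas": [-0.03,0,-0.033,0,0,0,-1,0,0,0,0,0,0,-1,0,0,0,0,0,0,-1]
}}

```text
clock: 12.88
position: [0.5985, 0.2348, 0.0246]
ee_rot: [0.063, -0.703, 0.062, 0.706]
contact_force: [-1.1, 0.4, -2.2]
width: 0.0461
```

```bash
python3 - <<'E'
from h import *
import pickle
s=st(); d=cam('wrist'); save(d,'w12.png'); pickle.dump((s,d),open('w12.pkl','wb')); st()
cv2.imwrite('pics/w12z.png',cv2.resize(d['color'][215:365,220:620][:,:,::-1],None,fx=2,fy=2,interpolation=cv2.INTER_CUBIC))
E
```

```text
t 12.88 p [0.5985 0.2348 0.0246] yaw -100.14 tx [-0.003  0.001 -1.   ] F [-1.1  0.4 -2.2] w 0.0461 q [0.26 0.54 1.62 0.   0.98 2.01]
t 12.93 p [0.5984 0.2348 0.0246] yaw -100.13 tx [-0.003  0.001 -1.   ] F [-0.3 -0.6 -1.3] w 0.0464 q [0.26 0.54 1.62 0.   0.98 2.01]
```

View pics/w12z.png

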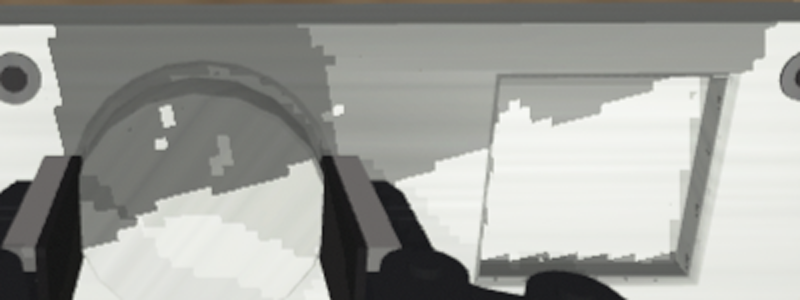

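```bash
python3 - <<'E'
from h import *
import pickle
s,d=pickle.load(open('w12.pkl','rb'))
f=lambda zx,zy,z:onplane(d,220+(zx+.5)/2-.5,215+(zy+.5)/2-.5,z)[:2]
cav=np.array([.5967,.2346])
rim=f(203,61,.018);print('rim',(rim-cav)@dX)
bt=s['position'][2]-.0055
bb=f(203,78,bt); tb=f(203,96,bt+.014); L=f(80,200,bt+.014);Rr=f(324,200,bt+.014)
print((bb-.0235*dX-cav)@dX,(tb-.025*dX-cav)@dX,((L+Rr)/2-cav)@dY)
E
```

```text
rim 0.0270787592577037
0.00033209044155119003 4.3856656233649704e-05 0.0002384726943664675
```

Emit:
{"method": "carry_out", "body": {
  "deltas": [0.04,0,0,0,0,0,-1,0.04,0,0,0,0,0,-1,0.03,0,0,0,0,0,-1,0,0,0,0,0,0,-1]
}}

```text
clock: 13.42
position: [0.5981, 0.2347, 0.0176]
ee_rot: [0.062, -0.703, 0.062, 0.706]
contact_force: [0.0, -0.6, -1.9]
width: 0.0466
```

```bash
python3 - <<'E'
from h import *
import pickle
s=st(); d=cam('wrist'); save(d,'w13.png'); pickle.dump((s,d),open('w13.pkl','wb')); st()
cv2.imwrite('pics/w13z.png',cv2.resize(d['color'][215:365,220:620][:,:,::-1],None,fx=2,fy=2,interpolation=cv2.INTER_CUBIC))
E
```

```text
t 13.43 p [0.5981 0.2347 0.0176] yaw -100.13 tx [-0.004  0.    -1.   ] F [ 0.  -0.6 -1.9] w 0.0466 q [0.26 0.55 1.63 0.   0.96 2.01]
t 13.47 p [0.5983 0.2348 0.0178] yaw -100.13 tx [-0.004  0.001 -1.   ] F [ 1.2  0.6 -1.8] w 0.0464 q [0.27 0.55 1.63 0.   0.96 2.01]
```

View pics/w13z.png

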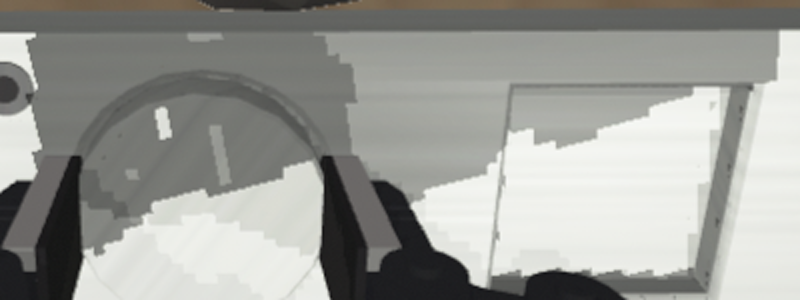

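The blank is inside the rim with no contact force. I'll lower the last bit and release.

Emit:
{"method": "carry_out", "body": {
  "deltas": [0.03,0,0,0,0,0,-1,0,0,0,0,0,0,-1,0,0,0,0,0,0,-1]
}}

```text
clock: 13.85
position: [0.5985, 0.2349, 0.0169]
ee_rot: [0.063, -0.703, 0.062, 0.705]
contact_force: [-1.5, -0.6, 5.7]
width: 0.0461
```

```bash
python3 - <<'E'
from h import *
st()
E
```

```text
t 13.85 p [0.5985 0.2349 0.0169] yaw -100.13 tx [-0.003  0.001 -1.   ] F [-1.5 -0.6  5.7] w 0.0461 q [0.27 0.55 1.63 0.   0.96 2.01]
```

Emit:
{"method": "carry_out", "body": {
  "deltas": [0,0,0,0,0,0,0.4,0,0,0,0,0,0,0.4,0,0,0,0,0,0,0.4,-0.5,0,0,0,0,0,0.4,-0.9,0,0.2,0,0.05,0,0.4,-0.9,0,0.5,0,0,0,0.4,0,0,0,0,0,0,0.4,0,0,0,0,0,0,0.4]
}}

```text
clock: 14.85
position: [0.5571, 0.2421, 0.154]
ee_rot: [-0.062, 0.704, -0.062, -0.704]
contact_force: [-0.0, -0.7, -0.0]
width: 0.0603
```

```bash
python3 - <<'E'
from h import *
import pickle
s=st(); d=cam('wrist'); save(d,'w14.png'); pickle.dump((s,d),open('w14.pkl','wb')); st()
E
```

```text
t 14.85 p [0.5571 0.2421 0.154 ] yaw -100.12 tx [ 0. -0. -1.] F [-0.  -0.7 -0. ] w 0.0603 q [ 0.3   0.37  1.56 -0.    1.21  2.04]
t 14.9 p [0.5569 0.2419 0.153 ] yaw -100.13 tx [-0.002 -0.001 -1.   ] F [ 0.5  0.5 -0.8] w 0.0597 q [ 0.3   0.38  1.56 -0.    1.21  2.04]
```

View pics/w14.png

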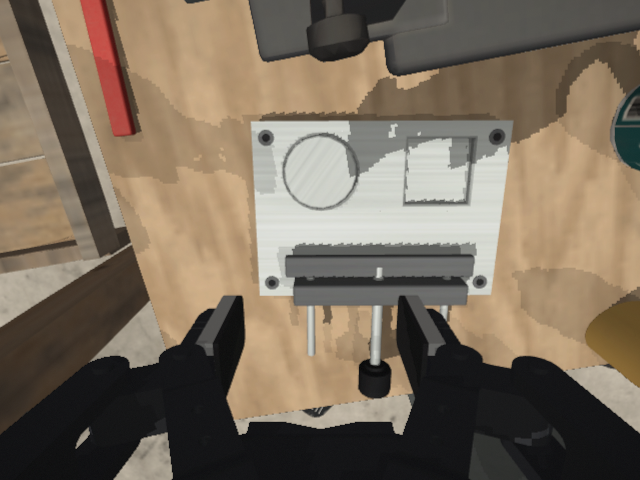

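```bash
python3 - <<'E'
from h import *
import pickle
s,d=pickle.load(open('w14.pkl','rb')); C=cloud(d)
print('blank z',np.median(C[150:195,300:340,2]),'flatness corners',[np.median(C[v-3:v+4,u-3:u+4,2]).round(4) for u,v in [(320,145),(320,198),(293,172),(347,172)]],'plate',np.median(C[215:235,300:420,2]),'sqfloor',np.median(C[155:190,420:455,2]))
# square pick hover: tool y yaw candidates
p=[.4190,-.2183]
print('cands',[68.88-180,68.88-90,68.88,68.88-270])
s=st(); plan([.5,-.2,.25],np.radians(68.88-180))
E
```

```text
blank z 0.026179807357586432 flatness corners [np.float64(0.0262), np.float64(0.0262), np.float64(0.0262), np.float64(0.0261)] plate 0.01921487534703195 sqfloor 0.01222458693341999
cands [-111.12, -21.120000000000005, 68.88, -201.12]
t 14.9 p [0.5569 0.2419 0.153 ] yaw -100.13 tx [-0.002 -0.001 -1.   ] F [ 0.5  0.5 -0.8] w 0.0597 q [ 0.3   0.38  1.56 -0.    1.21  2.04]
dp mm [ -56.9 -441.9   97. ] rot deg [10.99  0.07 -0.06] rows 8
[-0.2, 0.93, -0.05, 0.34, 0.0, -0.0]
[-0.2, 0.93, -0.07, 0.34, 0.0, -0.0]
[-0.2, 0.92, -0.09, 0.34, 0.0, -0.0]
[-0.2, 0.92, -0.11, 0.34, 0.0, -0.0]
[-0.2, 0.92, -0.13, 0.34, 0.0, -0.0]
[-0.2, 0.92, -0.16, 0.34, 0.0, -0.0]
[-0.2, 0.91, -0.18, 0.34, 0.0, -0.0]
[-0.2, 0.91, -0.2, 0.34, 0.0, -0.0]
```

The round blank is seated flat: its top is 7.0 mm above the plate and the rim points are equal to 0.1 mm. Next is the square blank.

```bash
python3 - <<'E'
from h import *
s=st(); plan([.4190,-.2183,.25],np.radians(68.88-180))
E
```

```text
t 14.9 p [0.5569 0.2419 0.153 ] yaw -100.13 tx [-0.002 -0.001 -1.   ] F [ 0.5  0.5 -0.8] w 0.0597 q [ 0.3   0.38  1.56 -0.    1.21  2.04]
dp mm [-137.9 -460.2   97. ] rot deg [10.99  0.07 -0.06] rows 9
[-0.18, 0.88, 0.1, 0.31, 0.0, -0.0]
[-0.18, 0.89, 0.08, 0.31, 0.0, -0.0]
[-0.18, 0.89, 0.06, 0.31, 0.0, -0.0]
[-0.18, 0.89, 0.04, 0.31, 0.0, -0.0]
[-0.18, 0.89, 0.03, 0.31, 0.0, -0.0]
[-0.18, 0.89, 0.01, 0.31, 0.0, -0.0]
[-0.18, 0.89, -0.01, 0.31, 0.0, -0.0]
[-0.18, 0.89, -0.03, 0.31, 0.0, -0.0]
[-0.18, 0.89, -0.05, 0.31, 0.0, -0.0]
```

Emit:
{"method": "carry_out", "body": {
  "deltas": [-1,0,0,0,0,0,0.4,-0.5,0.88,0.1,0.31,0,0,0.4,-0.1,0.89,0.08,0.31,0,0,0.4,0,0.89,0.06,0.31,0,0,0.4,0,0.89,0.04,0.31,0,0,0.4,0,0.89,0.03,0.31,0,0,0.4,0,0.89,0.01,0.31,0,0,0.4,0,0.89,-0.01,0.31,0,0,0.4,0.3,0.89,-0.03,0.31,0,0,0.4,0.5,0.89,-0.05,0.31,0,0,0.4]
}}

```text
clock: 16.15
position: [0.4185, -0.2206, 0.2008]
ee_rot: [-0.131, 0.695, -0.131, -0.695]
contact_force: [1.0, -1.9, -0.7]
width: 0.0598
```

Emit:
{"method": "carry_out", "body": {
  "deltas": [0.9,0,0,0,0,0,0.4,0.9,0,0,0,0,0,0.4,0.6,0,0,0,0,0,0.4,0,0,0,0,0,0,0.4,0,0,0,0,0,0,0.4]
}}

```text
clock: 16.77
position: [0.4193, -0.2189, 0.0584]
ee_rot: [-0.131, 0.695, -0.131, -0.695]
contact_force: [-0.1, -0.1, 0.2]
width: 0.0597
```

```bash
python3 - <<'E'
from h import *
import pickle
s=st(); d=cam('wrist'); save(d,'w15.png'); pickle.dump((s,d),open('w15.pkl','wb'));C=cloud(d); im=d['color']
hsv=cv2.cvtColor(im,cv2.COLOR_RGB2HSV)
m=((C[...,2]>.010)&(C[...,2]<.02)&(hsv[...,1]<60)&(hsv[...,2]>90)).astype(np.uint8)
n,l,stt,ce=cv2.connectedComponentsWithStats(m); o=np.argsort(-stt[1:,4])[:3]+1
for k in o:
    c=max(cv2.findContours((l==k).astype(np.uint8),cv2.RETR_EXTERNAL,cv2.CHAIN_APPROX_NONE)[0],key=cv2.contourArea).reshape(-1,2)
    W=np.array([onplane(d,a,b,.014)[:2] for a,b in c],np.float32); print(stt[k],C[l==k].mean(0),cv2.minAreaRect(W))
s=st()
E
```

```text
t 16.77 p [ 0.4193 -0.2189  0.0584] yaw -111.3 tx [ 0. -0. -1.] F [-0.1 -0.1  0.2] w 0.0597 q [-0.63  0.3   1.97 -0.    0.87  1.31]
[ 275  228   88   83 6970] [ 0.42058821 -0.21866552  0.01508982] ((0.4197806715965271, -0.2183239758014679), (0.04415052384138107, 0.045120637863874435), 68.67340087890625)
[ 572   55   68  137 1910] [ 0.44281107 -0.36576048  0.01409416] ((0.44060567021369934, -0.3624337315559387), (0.029453391209244728, 0.058969367295503616), 62.27542495727539)
[  0   0  60  16 731] [ 0.5777287  -0.14526366  0.01428416] ((0.5768077373504639, -0.14672812819480896), (0.026061104610562325, 0.00570298358798027), 68.68489837646484)
t 16.82 p [ 0.4198 -0.2191  0.0591] yaw -111.29 tx [ 0.002 -0.001 -1.   ] F [ 0.2  0.3 -0.2] w 0.0598 q [-0.63  0.29  1.97 -0.    0.87  1.31]
```

View pics/w15.png

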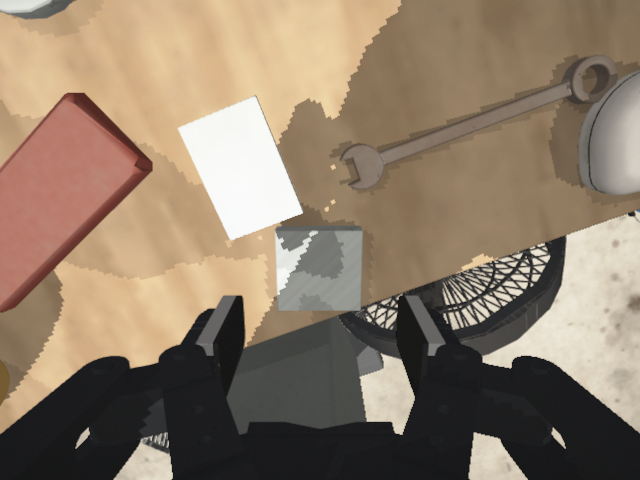

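Emit:
{"method": "carry_out", "body": {
  "deltas": [0.35,-0.01,0,0,0,0,0.4,0.35,0,0,0,0,0,0.4,0.17,0,0,0,0,0,0.4,0,0,0,0,0,0,0.4,0,0,0,0,0,0,0.4]
}}

```text
clock: 17.45
position: [0.4197, -0.2183, 0.0069]
ee_rot: [-0.13, 0.696, -0.131, -0.694]
contact_force: [-0.8, -1.1, -0.6]
width: 0.0596
```

```bash
python3 - <<'E'
from h import *
s=st(); d=cam('wrist'); save(d,'w16.png'); st()
E
```

```text
t 17.45 p [ 0.4197 -0.2183  0.0069] yaw -111.29 tx [ 0.002 -0.001 -1.   ] F [-0.8 -1.1 -0.6] w 0.0596 q [-0.63  0.37  2.03 -0.    0.74  1.32]
t 17.5 p [ 0.4197 -0.2183  0.0068] yaw -111.29 tx [ 0.002 -0.001 -1.   ] F [ 0.6 -0.  -0.5] w 0.0596 q [-0.63  0.37  2.03 -0.    0.74  1.32]
```

View pics/w16.png

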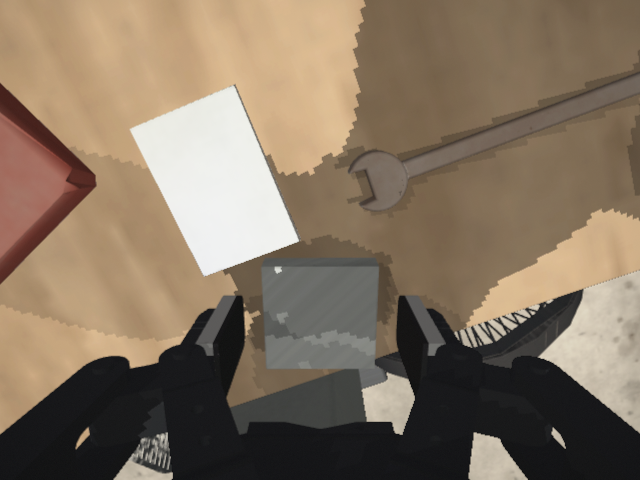

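Centred and aligned: the blank covers (263–378, 262–368). I'll lower 2 mm and close.

Emit:
{"method": "carry_out", "body": {
  "deltas": [0.03,0,0,0,0,0,0.4,0,0,0,0,0,0,-0.2,0,0,0,0,0,0,-1,0,0,0,0,0,0,-1,0,0,0,0,0,0,-1,-0.2,0,0,0,0,0,-1,-0.9,0,0,0,0,0,-1,-1,0,0,0,0,0,-1,-1,0,0,0,0,0,-1],
  "newtons": 60
}}

```text
clock: 18.62
position: [0.4185, -0.2174, 0.1923]
ee_rot: [0.131, -0.695, 0.131, 0.695]
contact_force: [1.8, -1.9, -2.0]
width: 0.0423
```

Emit:
{"method": "carry_out", "body": {
  "deltas": [0,0,0,0,0,0,-1,0,0,0,0,0,0,-1]
}}

```text
clock: 18.88
position: [0.4181, -0.2171, 0.1898]
ee_rot: [0.131, -0.695, 0.13, 0.695]
contact_force: [-0.5, 0.2, -2.3]
width: 0.0418
```

```bash
python3 - <<'E'
from h import *
import pickle
s=st(); d=cam('wrist'); save(d,'w17.png'); pickle.dump((s,d),open('w17.pkl','wb')); inhand(d,s,.022); st()
cav=np.array([.5820,.1514]); t=cav-.06*dX; print(t)
plan([t[0],t[1],.24],np.radians(-99.9))
E
```

```text
t 18.88 p [ 0.4181 -0.2171  0.1898] yaw -111.29 tx [-0.001  0.001 -1.   ] F [-0.5  0.2 -2.3] w 0.0418 q [-0.63  0.15  1.78 -0.    1.21  1.32]
px [  246   258   134   113 12616] top tool x -0.010270014130348558 [-0.01131203 -0.00675036]
circ(y,z) ((-8.840478403726593e-05, -0.0018000378040596843), 0.0315113365650177) rect ((-0.002908468246459961, -0.0024149008095264435), (0.047221262007951736, 0.04998019337654114), 89.14835357666016)
t 18.93 p [ 0.4177 -0.2168  0.1888] yaw -111.29 tx [-0.003  0.002 -1.   ] F [ 0.5  0.2 -2.5] w 0.0418 q [-0.63  0.15  1.78 -0.    1.21  1.32]
[0.52289563 0.1617283 ]
dp mm [105.2 378.6  51.2] rot deg [-11.39   0.18   0.06] rows 7
[-0.12, -0.93, 0.09, -0.41, 0.01, 0.0]
[-0.12, -0.93, 0.07, -0.41, 0.01, 0.0]
[-0.12, -0.93, 0.04, -0.41, 0.01, 0.0]
[-0.12, -0.94, 0.01, -0.41, 0.01, 0.0]
[-0.12, -0.94, -0.01, -0.41, 0.01, 0.0]
[-0.12, -0.93, -0.04, -0.41, 0.01, 0.0]
[-0.12, -0.93, -0.07, -0.41, 0.01, 0.0]
```

View pics/w17.png

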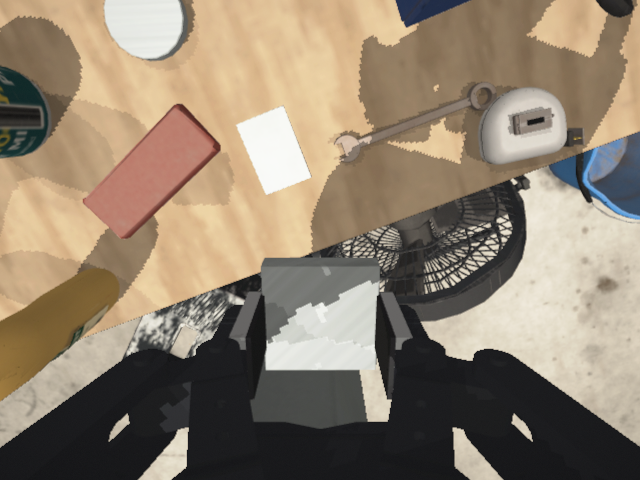

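Emit:
{"method": "carry_out", "body": {
  "deltas": [-0.7,-0.5,0,-0.41,0,0,-1,-0.3,-0.93,0.05,-0.41,0,0,-1,0,-0.93,0.03,-0.41,0,0,-1,0,-0.94,0,-0.41,0,0,-1,0,-0.94,-0.01,-0.41,0,0,-1,0,-0.93,-0.04,-0.41,0,0,-1,0.3,-0.93,-0.07,-0.41,0.05,0,-1,0.7,-0.45,-0.03,0,0,0,-1,0.9,0,0,0,0,0,-1]
}}

```text
clock: 20.05
position: [0.529, 0.1621, 0.1333]
ee_rot: [-0.059, 0.706, -0.059, -0.704]
contact_force: [-0.2, -0.2, -2.7]
width: 0.042
```

Emit:
{"method": "carry_out", "body": {
  "deltas": [0,0,0,0,0,0,-1,0,0,0,0,0,0,-1]
}}

```text
clock: 20.3
position: [0.5296, 0.1595, 0.1365]
ee_rot: [-0.06, 0.706, -0.061, -0.703]
contact_force: [0.1, -0.1, -1.9]
width: 0.042
```

```bash
python3 - <<'E'
from h import *
import pickle
s=st(); d=cam('wrist'); save(d,'w18.png'); pickle.dump((s,d),open('w18.pkl','wb')); st()
E
```

```text
t 20.3 p [0.5296 0.1595 0.1365] yaw -99.84 tx [ 0.003 -0.001 -1.   ] F [ 0.1 -0.1 -1.9] w 0.042 q [ 0.17  0.31  1.7  -0.    1.12  1.91]
t 20.35 p [0.5304 0.1596 0.1376] yaw -99.86 tx [ 0.006 -0.    -1.   ] F [ 0.9 -0.6 -2.1] w 0.0417 q [ 0.17  0.31  1.7  -0.    1.12  1.91]
```

View pics/w18.png

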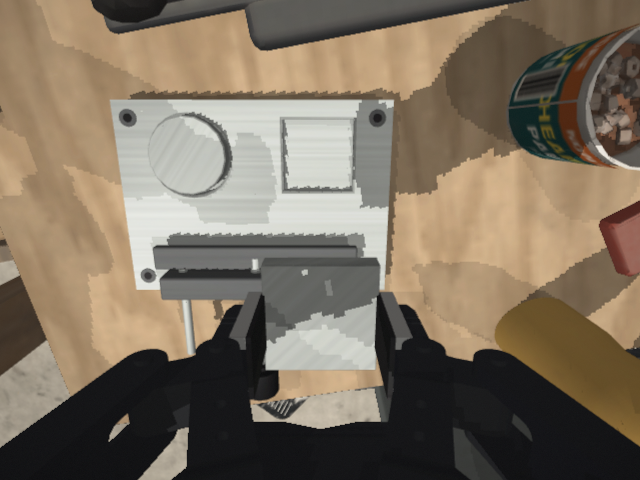

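The held square blank covers (263–379, 267–370). The square cavity's rim is at (281–356, 117–192) and the round blank sits in its cavity at (188,154).

```bash
python3 - <<'E'
from h import *
import pickle
s,d=pickle.load(open('w18.pkl','rb')); im=d['color']
cv2.imwrite('pics/w18z.png',cv2.resize(im[100:200,100:400][:,:,::-1],None,fx=2.6,fy=2.6,interpolation=cv2.INTER_CUBIC))
cv2.imwrite('pics/w18y.png',cv2.resize(im[245:385,245:395][:,:,::-1],None,fx=4,fy=4,interpolation=cv2.INTER_CUBIC))
E
```

```text
(no output)
```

View pics/w18z.png

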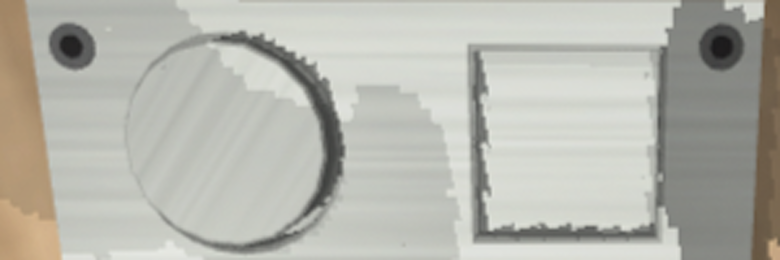

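View pics/w18y.png

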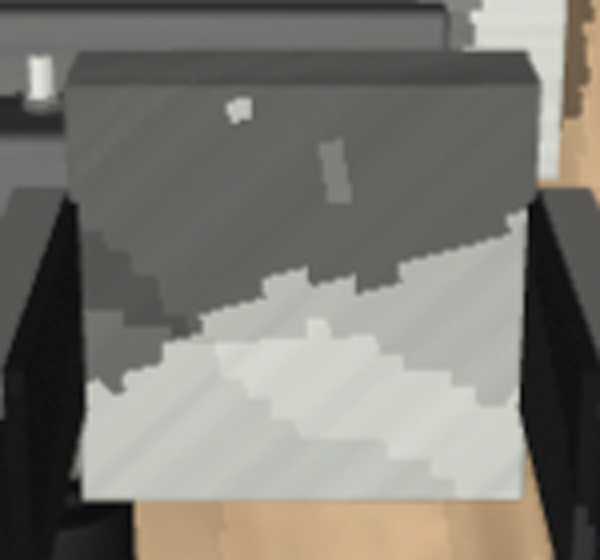

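```bash
python3 - <<'E'
from h import *
import pickle
s,d=pickle.load(open('w18.pkl','rb')); Mt=rot(s['ee_rot']); p=s['position']
up=lambda zx,zy,k,ox,oy:((zx+.5)/k-.5+ox,(zy+.5)/k-.5+oy)
f=lambda zx,zy:onplane(d,*up(zx,zy,2.6,100,100),.018)[:2]
q=np.array([f(*a) for a in [(469,45),(666,47),(661,241),(472,241)]]); print('sq cav',q.mean(0),[np.linalg.norm(q[i]-q[(i+1)%4]).round(4) for i in range(4)])
e=q[0]-q[1]+q[3]-q[2]; print('yaw',np.arctan2(-e[0],e[1]))
for a in [(71,46),(721,46)]: print('screw',f(*a))
for z in (p[2]+.0092,p[2]+.0103):
    b=np.array([onplane(d,*up(x,y,4,245,245),z)[:2] for x,y in [(66,85),(540,83),(522,498),(84,498)]])
    print('blank',b.mean(0),[np.linalg.norm(b[i]-b[(i+1)%4]).round(4) for i in range(4)]); e=b[0]-b[1]+b[3]-b[2]; print('yaw',np.arctan2(-e[0],e[1]))
    dd=q.mean(0)-b.mean(0); print('need dx,dy',dd@dX,dd@dY,'tool off',Mt.inv().apply(np.r_[b.mean(0),z]-p))
E
```

```text
sq cav [0.58211797 0.1519606 ] [np.float64(0.0488), np.float64(0.0483), np.float64(0.0493), np.float64(0.0488)]
yaw -0.1768799311908132
screw [0.62706331 0.2687876 ]
screw [0.59950427 0.11017897]
blank [0.52994921 0.15936632] [np.float64(0.0436), np.float64(0.044), np.float64(0.0438), np.float64(0.0438)]
yaw -0.1699677458750403
need dx,dy 0.05266482652639304 0.00168507187174732 tool off [-0.00919856  0.00011504 -0.00042826]
blank [0.53051949 0.15926811] [np.float64(0.0433), np.float64(0.0436), np.float64(0.0434), np.float64(0.0435)]
yaw -0.16996774587504157
need dx,dy 0.05208615244977875 0.0016836453160083771 tool off [-0.01029657  0.00011458 -0.00101071]
```

Emit:
{"method": "carry_out", "body": {
  "deltas": [0,-0.02,-0.45,0.04,0,0,-1,0.2,-0.01,-0.42,0,0.05,0,-1,0.7,0,0,0,0,0,-1,0.6,0,0,0,0,0,-1,0.2,0,0,0,0,0,-1,0,0,0,0,0,0,-1,0,0,0,0,0,0,-1]
}}

```text
clock: 21.22
position: [0.5832, 0.1526, 0.0365]
ee_rot: [-0.062, 0.708, -0.061, -0.7]
contact_force: [-0.2, 0.3, -2.3]
width: 0.0419
```

```bash
python3 - <<'E'
from h import *
import pickle
s=st(); d=cam('wrist'); save(d,'w19.png'); pickle.dump((s,d),open('w19.pkl','wb')); st()
cv2.imwrite('pics/w19z.png',cv2.resize(d['color'][200:370,70:420][:,:,::-1],None,fx=2.25,fy=2.25,interpolation=cv2.INTER_CUBIC))
E
```

```text
t 21.23 p [0.5832 0.1526 0.0365] yaw -99.98 tx [ 0.011 -0.001 -1.   ] F [-0.2  0.3 -2.3] w 0.0419 q [ 0.14  0.48  1.72 -0.    0.93  1.89]
t 21.27 p [0.5831 0.1526 0.0364] yaw -99.98 tx [ 0.011 -0.001 -1.   ] F [-0.1  0.2 -1.3] w 0.0419 q [ 0.14  0.48  1.72 -0.    0.93  1.89]
```

View pics/w19z.png

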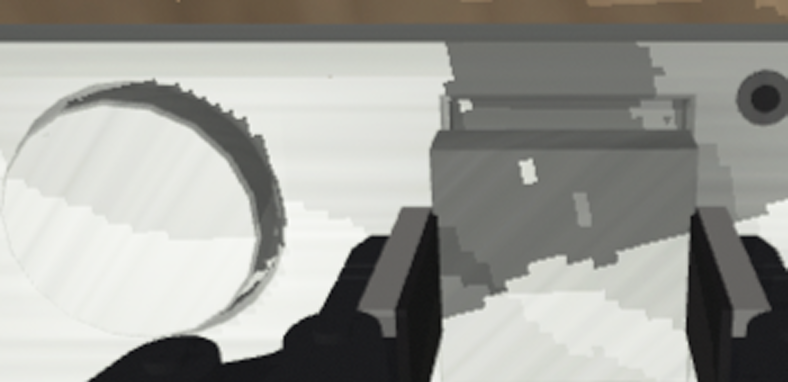

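```bash
cat >> h.py <<'E'
def sqcheck(d,s,rimc,topc,botrow,k,ox,oy,rowcol=None,cav=np.array([.5821,.1517])):
    p=s['position']
    f=lambda zx,zy,z:onplane(d,(zx+.5)/k-.5+ox,(zy+.5)/k-.5+oy,z)[:2]
    r=np.array([f(*a,.018) for a in rimc]); m=r.mean(0); print('rim mid rel cav x(exp 24.3) y',(m-cav)@dX,(m-cav)@dY,'len',np.linalg.norm(r[0]-r[1]))
    t=np.array([f(*a,p[2]+.0092) for a in topc]); c=t.mean(0)-.022*dX; e=t[0]-t[1]; print('top: centre rel cav',(c-cav)@dX,(c-cav)@dY,'len',np.linalg.norm(e),'yaw',np.arctan2(-e[0],e[1]))
    b=f(*botrow,p[2]-.0048); print('bottom back edge (20 chamf) rel cav',(b-cav)@dX-.020,'or',(b-cav)@dX-.022)
    w=(p[:2]-cav); print('pose rel',w@dX+.0004,w@dY)
E
python3 - <<'E'
from h import *
import pickle
s,d=pickle.load(open('w19.pkl','rb'))
sqcheck(d,s,[(440,94),(696,94)],[(431,150),(697,150)],(560,130),2.25,70,200)
E
```

```text
rim mid rel cav x(exp 24.3) y 0.024521611190179548 0.00016662206817710036 len 0.04962639435335853
top: centre rel cav 0.0008986503219139948 0.0009255785225131252 len 0.04359553052677087 yaw -0.1741478971625336
bottom back edge (20 chamf) rel cav 0.0017115022763701422 or -0.0002884977236298561
pose rel 0.0013503681792751503 0.0010842111274504307
```

Emit:
{"method": "carry_out", "body": {
  "deltas": [0,0.015,0.018,0,-0.15,0,-1,0.1,0,0,0,0,0,-1,0.07,0,0,0,0,0,-1,0,0,0,0,0,0,-1,0,0,0,0,0,0,-1]
}}

```text
clock: 21.9
position: [0.5801, 0.1518, 0.0239]
ee_rot: [0.061, -0.703, 0.061, 0.706]
contact_force: [0.3, -0.1, -1.9]
width: 0.0419
```

```bash
python3 - <<'E'
from h import *
import pickle
s=st(); d=cam('wrist'); save(d,'w20.png'); pickle.dump((s,d),open('w20.pkl','wb')); st()
cv2.imwrite('pics/w20z.png',cv2.resize(d['color'][200:370,70:420][:,:,::-1],None,fx=2.25,fy=2.25,interpolation=cv2.INTER_CUBIC))
E
```

```text
t 21.9 p [0.5801 0.1518 0.0239] yaw -99.97 tx [-0.004  0.    -1.   ] F [ 0.3 -0.1 -1.9] w 0.0419 q [0.14 0.49 1.73 0.   0.92 1.88]
t 21.95 p [0.5802 0.1518 0.0241] yaw -99.97 tx [-0.003  0.    -1.   ] F [ 0.  -0.6 -2.1] w 0.0416 q [0.14 0.49 1.73 0.   0.92 1.88]
```

View pics/w20z.png

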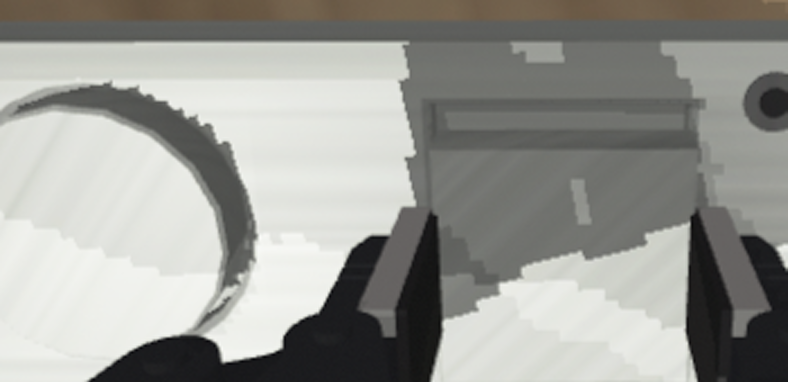

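```bash
python3 - <<'E'
from h import *
import pickle
s,d=pickle.load(open('w20.pkl','rb'))
sqcheck(d,s,[(428,99),(701,99)],[(431,150),(697,150)],(560,131),2.25,70,200)
E
```

```text
rim mid rel cav x(exp 24.3) y 0.024298342097087405 -0.0005299160763587019 len 0.04880370149996282
top: centre rel cav -0.0017589629829216447 -0.00042427074812091616 len 0.04349323134403466 yaw -0.17445778488469774
bottom back edge (20 chamf) rel cav -0.0013567826689286182 or -0.0033567826689286165
pose rel -0.001550544681842067 -0.00028770303712787076
```

Emit:
{"method": "carry_out", "body": {
  "deltas": [0,0,-0.026,0,0.04,0,-1,0,0,0,0,0,0,-1,0,0,0,0,0,0,-1]
}}

```text
clock: 22.32
position: [0.5817, 0.1515, 0.0242]
ee_rot: [0.061, -0.704, 0.061, 0.705]
contact_force: [-0.4, -0.7, -2.0]
width: 0.0418
```

```bash
python3 - <<'E'
from h import *
import pickle
s=st(); d=cam('wrist'); save(d,'w21.png'); pickle.dump((s,d),open('w21.pkl','wb')); st()
cv2.imwrite('pics/w21z.png',cv2.resize(d['color'][200:370,70:420][:,:,::-1],None,fx=2.25,fy=2.25,interpolation=cv2.INTER_CUBIC))
E
```

```text
t 22.32 p [0.5817 0.1515 0.0242] yaw -99.97 tx [-0.001 -0.    -1.   ] F [-0.4 -0.7 -2. ] w 0.0418 q [0.14 0.49 1.73 0.   0.92 1.88]
t 22.38 p [0.5817 0.1515 0.0241] yaw -99.98 tx [-0.001  0.    -1.   ] F [-0.6 -0.3 -2.9] w 0.0415 q [0.14 0.49 1.73 0.   0.92 1.88]
```

View pics/w21z.png

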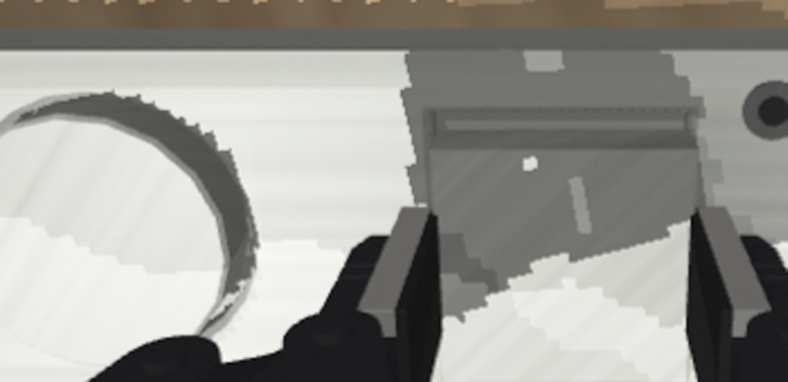

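Emit:
{"method": "carry_out", "body": {
  "deltas": [0.04,0,0,0,0,0,-1,0.04,0,0,0,0,0,-1,0.03,0,0,0,0,0,-1,0,0,0,0,0,0,-1]
}}

```text
clock: 22.88
position: [0.5815, 0.1515, 0.0172]
ee_rot: [0.061, -0.704, 0.062, 0.705]
contact_force: [-0.0, -0.4, -2.4]
width: 0.0419
```

```bash
python3 - <<'E'
from h import *
import pickle
s=st(); d=cam('wrist'); save(d,'w22.png'); pickle.dump((s,d),open('w22.pkl','wb')); st()
cv2.imwrite('pics/w22z.png',cv2.resize(d['color'][200:370,70:420][:,:,::-1],None,fx=2.25,fy=2.25,interpolation=cv2.INTER_CUBIC))
E
```

```text
t 22.88 p [0.5815 0.1515 0.0172] yaw -99.97 tx [-0.001 -0.    -1.   ] F [-0.  -0.4 -2.4] w 0.0419 q [0.14 0.5  1.73 0.   0.91 1.88]
t 22.93 p [0.5816 0.1515 0.0174] yaw -99.97 tx [-0.001 -0.    -1.   ] F [-0.4 -0.4 -1.5] w 0.0421 q [0.14 0.5  1.73 0.   0.91 1.88]
```

View pics/w22z.png

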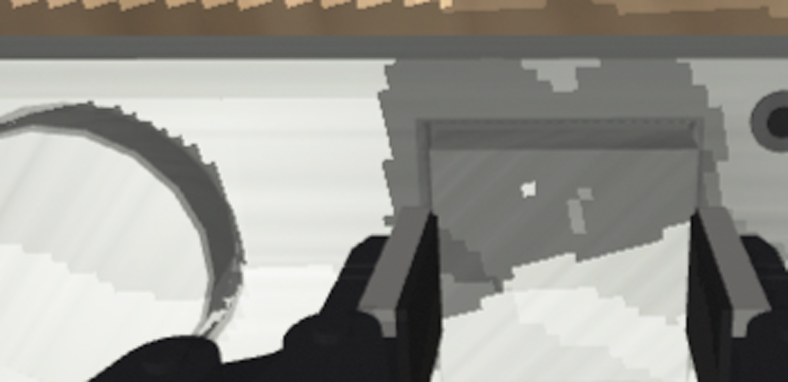

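The square is entering freely, with no contact yet. I'll lower in small steps.

Emit:
{"method": "carry_out", "body": {
  "deltas": [0.025,0,0,0,0,0,-1,0,0,0,0,0,0,-1,0,0,0,0,0,0,-1]
}}

```text
clock: 23.3
position: [0.582, 0.1515, 0.0165]
ee_rot: [-0.061, 0.704, -0.061, -0.704]
contact_force: [-1.3, 0.1, 3.3]
width: 0.0418
```

```bash
python3 - <<'E'
from h import *
st()
E
```

```text
t 23.3 p [0.582  0.1515 0.0165] yaw -99.97 tx [ 0.  0. -1.] F [-1.3  0.1  3.3] w 0.0418 q [0.14 0.5  1.73 0.   0.91 1.88]
```

Emit:
{"method": "carry_out", "body": {
  "deltas": [0,0,0,0,0,0,0.3,0,0,0,0,0,0,0.3,0,0,0,0,0,0,0.3,-0.5,0,0,0,0,0,0.3,-0.9,0,0.3,0,0,0,0.3,-0.8,-0.2,0.5,0,0,0,0.3,0,-0.2,0,0,0,0,0.3,0,0,0,0,0,0,0.3,0,0,0,0,0,0,0.3]
}}

```text
clock: 24.42
position: [0.5382, 0.1829, 0.1464]
ee_rot: [0.061, -0.703, 0.062, 0.706]
contact_force: [1.0, 0.3, -0.3]
width: 0.0558
```

```bash
python3 - <<'E'
from h import *
import pickle
s=st(); d=cam('wrist'); save(d,'w23.png'); pickle.dump((s,d),open('w23.pkl','wb')); st()
E
```

```text
t 24.43 p [0.5382 0.1829 0.1464] yaw -99.97 tx [-0.004 -0.001 -1.   ] F [ 1.   0.3 -0.3] w 0.0558 q [ 0.21  0.33  1.65 -0.    1.17  1.95]
t 24.48 p [0.5382 0.1828 0.1463] yaw -99.99 tx [-0.004 -0.001 -1.   ] F [ 0.5  0.3 -0. ] w 0.0556 q [ 0.21  0.33  1.65 -0.    1.17  1.95]
```

View pics/w23.png

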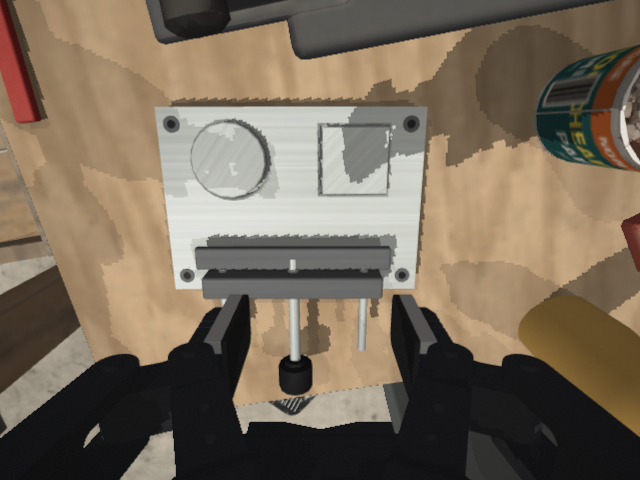

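```bash
python3 - <<'E'
from h import *
import pickle
s,d=pickle.load(open('w23.pkl','rb')); C=cloud(d)
mz=lambda u,v,r=3:np.median(C[v-r:v+r+1,u-r:u+r+1,2]).round(4)
print('round',[mz(*a) for a in [(230,130),(230,190),(200,160),(258,160)]],'sq',[mz(*a) for a in [(327,133),(382,133),(382,186),(327,186)]],'plate',mz(290,210))
im=d['color']; k=(im.max(2)<50); n,l,stt,ce=cv2.connectedComponentsWithStats(k.astype(np.uint8))
i=l[375,295]; P=C[l==i]; P=P[(P[:,2]>.02)&(P[:,2]<.05)]; print(stt[i],np.median(P,0),P.min(0),P.max(0))
O=cav=np.array([.5821,.1517])+.042*dY-.06*dX; print('origin',O,'knob pred out',O-.0995*dX, 'knob meas die x',np.percentile((P[:,:2]-O)@dX,[2,98]),'y',np.percentile((P[:,:2]-O)@dY,[2,50,98]))
E
```

```text
round [np.float64(0.0258), np.float64(0.0261), np.float64(0.0261), np.float64(0.0263)] sq [np.float64(0.0261), np.float64(0.0262), np.float64(0.0261), np.float64(0.0263)] plate 0.0193
[ 279  355   33   40 1078] [0.43709539 0.21955933 0.04112522] [0.42072049 0.20741993 0.02286614] [0.44617769 0.23356846 0.04576066]
origin [0.53022544 0.20340136] knob pred out [0.4322107  0.22052912] knob meas die x [-0.10874216 -0.08687869] y [-0.0112503  -0.00034172  0.01160393]
```

Both blanks are flat and 7 mm proud of the plate. Now I'll re-grip the knob.

```bash
python3 - <<'E'
from h import *
s=st(); plan([.4325,.2206,.1],np.radians(-99.95))
E
```

```text
t 24.48 p [0.5382 0.1828 0.1463] yaw -99.99 tx [-0.004 -0.001 -1.   ] F [ 0.5  0.3 -0. ] w 0.0556 q [ 0.21  0.33  1.65 -0.    1.17  1.95]
dp mm [-105.7   37.8  -46.3] rot deg [-0.04  0.2  -0.09] rows 3
[0.26, -0.11, 0.61, -0.0, 0.02, -0.01]
[0.26, -0.11, 0.61, -0.0, 0.02, -0.01]
[0.26, -0.11, 0.61, -0.0, 0.02, -0.01]
```

Emit:
{"method": "carry_out", "body": {
  "deltas": [0,-0.11,0.61,0,0.02,0,0.08,0.2,-0.11,0.61,0,0.02,0,0.08,0.58,-0.11,0.61,0,0.02,0,0.08,0,0,0,0,0,0,0.08,0,0,0,0,0,0,0.08]
}}

```text
clock: 25.1
position: [0.435, 0.2218, 0.1008]
ee_rot: [-0.061, 0.706, -0.062, -0.703]
contact_force: [0.3, 0.3, 0.6]
width: 0.0459
```

```bash
python3 - <<'E'
from h import *
import pickle
s=st(); d=cam('wrist'); save(d,'w24.png'); s=st()
plan([.4325,.2206,.0115],np.radians(-99.95))
E
```

```text
t 25.1 p [0.435  0.2218 0.1008] yaw -99.98 tx [ 0.004 -0.001 -1.   ] F [0.3 0.3 0.6] w 0.0459 q [ 0.33  0.26  1.89 -0.    0.99  2.08]
t 25.15 p [0.4358 0.2219 0.1014] yaw -100.0 tx [ 0.005 -0.001 -1.   ] F [-0.   0.8  0.5] w 0.0463 q [ 0.33  0.26  1.89 -0.    0.99  2.08]
dp mm [ -3.3  -1.3 -89.9] rot deg [-0.05 -0.29  0.02] rows 2
[0.75, 0.02, 0.03, -0.01, -0.04, 0.0]
[0.75, 0.02, 0.03, -0.01, -0.04, 0.0]
```

View pics/w24.png

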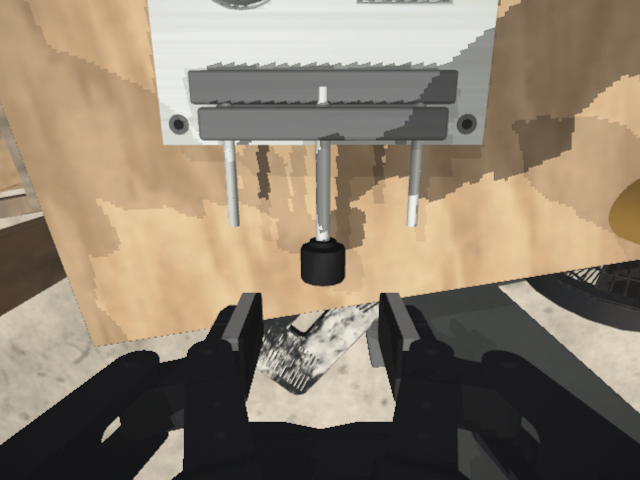

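Emit:
{"method": "carry_out", "body": {
  "deltas": [0.5,0.01,0.03,0,-0.04,0,0.08,0.5,0.01,0.02,0,-0.03,0,0.08,0.35,0,0,0,0,0,0.08,0.12,0,0,0,0,0,0.08,0,0,0,0,0,0,0.08]
}}

```text
clock: 25.78
position: [0.4321, 0.2212, 0.0131]
ee_rot: [0.062, -0.704, 0.062, 0.705]
contact_force: [0.5, -0.2, 1.0]
width: 0.046
```

```bash
python3 - <<'E'
from h import *
s=st(); d=cam('wrist'); save(d,'w25.png'); s=st()
E
```

```text
t 25.77 p [0.4321 0.2212 0.0131] yaw -100.01 tx [-0.001  0.    -1.   ] F [ 0.5 -0.2  1. ] w 0.046 q [0.33 0.38 2.   0.   0.77 2.07]
t 25.82 p [0.4323 0.2214 0.0135] yaw -100.0 tx [ 0.     0.001 -1.   ] F [ 0.5 -0.2  0.1] w 0.0462 q [0.33 0.38 2.   0.   0.77 2.07]
```

View pics/w25.png

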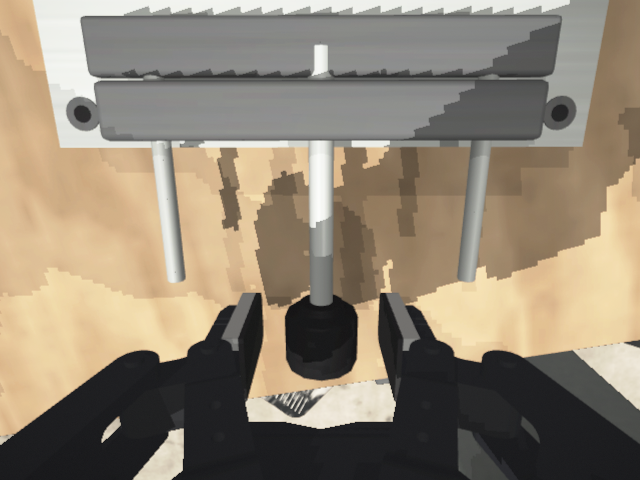

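The knob at (320,340) is between the pads. I'll close and push home.

Emit:
{"method": "carry_out", "body": {
  "deltas": [0,0,0,0,0,0,-1,0,0,0,0,0,0,-1,0,0,0,0,0,0,-1,0,0,-0.1,0,0,0,-1,0,0,-0.12,0,0,0,-1,0,0,-0.12,0,0,0,-1,0,0,-0.12,0,0,0,-1,0,0,-0.12,0,0,0,-1,0,0,-0.1,0,0,0,-1],
  "newtons": 70
}}

```text
clock: 26.95
position: [0.4687, 0.2145, 0.014]
ee_rot: [0.062, -0.702, 0.062, 0.707]
contact_force: [-9.6, 2.9, 13.6]
width: 0.0232
```

Emit:
{"method": "carry_out", "body": {
  "deltas": [0,0,-0.06,0,0,0,-1,0,0,-0.04,0,0,0,-1,0,0,0,0,0,0,-1,0,0,0,0,0,0,-1]
}}

```text
clock: 27.45
position: [0.4762, 0.2132, 0.0141]
ee_rot: [0.061, -0.704, 0.061, 0.705]
contact_force: [-3.0, -0.3, 8.3]
width: 0.0236
```

```bash
python3 - <<'E'
from h import *
s=st(); d=cam('wrist'); save(d,'w26.png'); s=st()
E
```

```text
t 27.45 p [0.4762 0.2132 0.0141] yaw -99.96 tx [-0.002  0.    -1.   ] F [-3.  -0.3  8.3] w 0.0236 q [0.29 0.42 1.92 0.   0.81 2.03]
t 27.5 p [0.4762 0.2132 0.0141] yaw -99.96 tx [-0.002  0.    -1.   ] F [-4.1 -0.3  8.9] w 0.024 q [0.29 0.42 1.92 0.   0.81 2.03]
```

View pics/w26.png

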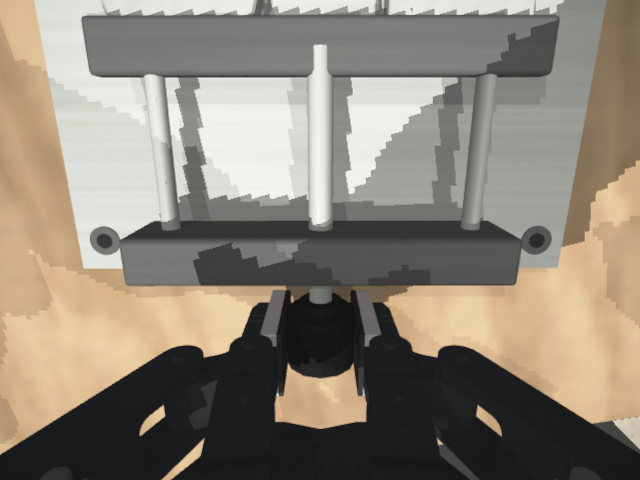

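Emit:
{"method": "carry_out", "body": {
  "deltas": [0,0,-0.06,0,0,0,-1,0,0,-0.03,0,0,0,-1,0,0,0,0,0,0,-1]
}}

```text
clock: 27.88
position: [0.4761, 0.2132, 0.014]
ee_rot: [0.062, -0.7, 0.062, 0.709]
contact_force: [-13.9, 4.7, 16.8]
width: 0.0236
```

```bash
python3 - <<'E'
from h import *
s=st()
E
```

```text
t 27.88 p [0.4761 0.2132 0.014 ] yaw -100.06 tx [-0.012  0.001 -1.   ] F [-13.9   4.7  16.8] w 0.0236 q [0.28 0.42 1.91 0.01 0.82 2.03]
```

Emit:
{"method": "carry_out", "body": {
  "deltas": [0,0,0.03,0,0,0,-1,0,0,0,0,0,0,0.1,0,0,0,0,0,0,0.1,0,0,0,0,0,0,0.1,-0.2,0,0,0,0.1,0,0.1,-0.9,0,0,0,0,0,0.1,-1,0,0.2,0,0,0,0.1,-1,0,0.2,0,0,0,0.1,0,0,0,0,0,0,0.1,0,0,0,0,0,0,0.1]
}}

```text
clock: 29.12
position: [0.4558, 0.2167, 0.199]
ee_rot: [-0.061, 0.707, -0.062, -0.702]
contact_force: [-0.5, -0.0, -0.2]
width: 0.047
```

```bash
python3 - <<'E'
from h import *
import pickle
s=st(); d=cam('wrist'); save(d,'w27.png'); pickle.dump((s,d),open('w27.pkl','wb'))
t=cam('top'); save(t,'top27.png'); pickle.dump(t,open('top27.pkl','wb'))
cv2.imwrite('pics/top27z.png',cv2.resize(t['color'][190:340,140:520][:,:,::-1],None,fx=2.1,fy=2.1,interpolation=cv2.INTER_CUBIC))
E
```

```text
t 29.12 p [0.4558 0.2167 0.199 ] yaw -99.98 tx [ 0.006 -0.001 -1.   ] F [-0.5 -0.  -0.2] w 0.047 q [ 0.31  0.19  1.71 -0.    1.24  2.05]
```

View pics/w27.png

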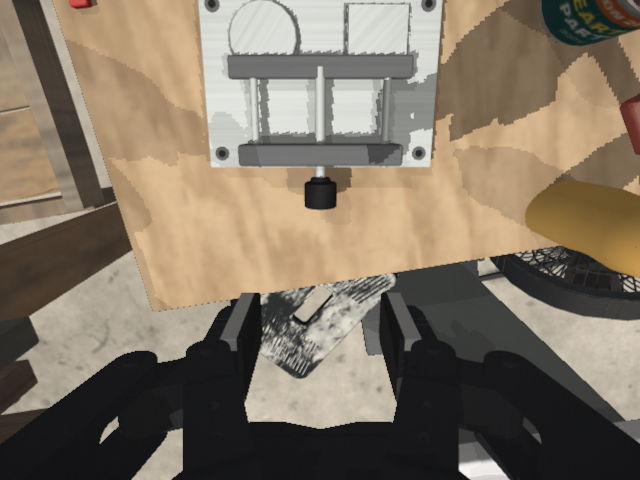

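View pics/top27z.png

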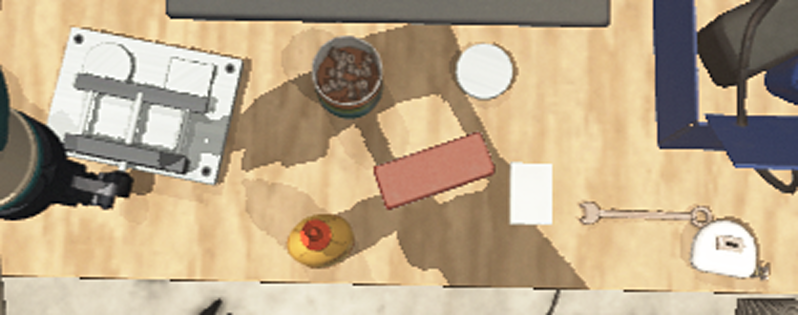

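```bash
python3 - <<'E'
from h import *
import pickle
s,d=pickle.load(open('w27.pkl','rb')); C=cloud(d); im=d['color']
O=np.array([.5302,.2034])
k=(im.max(2)<50); n,l,stt,ce=cv2.connectedComponentsWithStats(k.astype(np.uint8)); i=l[195,321]; P=C[l==i]; P=P[(P[:,2]>.02)&(P[:,2]<.05)]
print('knob die x',np.percentile((P[:,:2]-O)@dX,[2,98]))
# bar
m=(C[...,2]>.0315)&(C[...,2]<.0385); Q=C[m]; q=np.c_[(Q[:,:2]-O)@dX,(Q[:,:2]-O)@dY]; b=(q[:,0]>.02)&(q[:,0]<.06)&(abs(q[:,1])<.07)
print('bar die x',np.percentile(q[b][:,0],[1,50,99]))
mz=lambda u,v,r=3:np.median(C[v-r:v+r+1,u-r:u+r+1,2]).round(4)
print('round',mz(265,15),mz(265,40),mz(240,30),mz(290,30),'sq',mz(355,12),mz(400,12),mz(355,45),mz(400,45),'plate',mz(320,30))
t=pickle.load(open('top27.pkl','rb')); t0=pickle.load(open('top0.pkl','rb'))
hs=lambda e:(lambda h:((h[...,1]<28)&(h[...,2]>150)))(cv2.cvtColor(e['color'],cv2.COLOR_RGB2HSV))
for e in (t0,t): 
    v,u=np.nonzero(hs(e)[200:245,350:392]); print('large disc px',u.mean()+350,v.mean()+200)
E
```

```text
knob die x [-0.06434893 -0.04232976]
bar die x [0.02140946 0.03786325 0.04661808]
round 0.0261 0.026 0.0262 0.026 sq 0.0261 0.0259 0.0261 0.026 plate 0.019
large disc px 370.2648148148148 223.47592592592594
large disc px 370.23161764705884 223.4816176470588
```

Knob and bar are back at their initial home positions, both blanks are flat, and the robot is clear. I'm handing in.

```bash
python3 -c "
from rig import job
print(job.sign_off())"
```

```text
the job is handed in; nothing more can be done
None
```

The die is loaded and the job is handed in at about 29 s of the 72 s. I pulled the slide out, seated the round blank, then the square one, and pushed the slide home.

- **Slide:** it went out 45 mm until an extra pull gave no more motion. After the push an extra 5 mm command gave no motion either. The knob spans die x of about -64 to -42 mm, the same as before the job. The bar's front edge is at about +47 mm, so it reaches over both blanks.
- **Blanks:** all the points I checked lie 7 mm above the plate on both, within about 0.3 mm of each other, so both lie flat on the cavity floors.
- **Other things:** the large disc has not moved in the top view (within 0.1 pixel). The other loose things look undisturbed, though I only checked those by eye.
- **Forces:** the highest wrist force I read was about 22 N, in the final push. I read it only at the ends of moves. The gripper was clear of everything at hand-in.
- **Disagreements:**
  - The top and wrist cameras differed by about 2 mm on positions. I used the wrist views for placing.
  - Camera depth read about 1 mm high throughout.
  - The arm settled 2–3 mm off after the moves above each cavity, so I corrected it from the wrist images before lowering.

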